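# Load tabbed tube blocks into the tray and lock them

### The arm

A 6-joint arm with a two-finger parallel gripper is mounted at the origin on the work surface. World frame = base frame: x ahead of the robot, y to its left, z up, the work surface at z = 0. Lengths are in m, angles in rad, forces in N, time in s.
With the tool pointing down it reaches from about 0.375 to 0.975 m from the base axis. Payload 3.8 kg.
Tool frame: the origin (TCP) lies at the very end of the fingers, on their centre line; the grasp point (between the pads) lies 19 mm behind it; z points along the fingers, x is the direction in which the jaws open and shut, and the axes are right-handed (so a half turn about z gives the same grasp; the last joint's range is limited). The gripper opens to 85 mm and grips with 20 to 120 N. Pads are 22 mm wide; open, the fingers measure 114 mm over their backs; the gripper's body (76 mm by 85 mm) begins 54 mm behind the grasp point. The pads swing forward as they close: fully open they stand 13 mm farther back than shut.
Start: joints at [-1.368, 0.264, 1.604, -0, 1.274, -0.037], TCP at [0.16, -0.656, 0.231] pointing down, gripper open.
Joint ranges: [-2.63, 2.63], [-0.94, 2.18], [0.31, 2.57], [-1.31, 4.45], [0, 2.66], [-2.55, 2.55]. Speed limits (rad/s): [2.57, 2.57, 3.14, 3.14, 3.14, 3.14].

### API

Orientations are given as a rotation vector (axis times angle).
In Python, from workcell import bot gives the robot as it stands.
- The arm moves only by the tool carry_out, never from a script. Its argument "deltas" is a list of rows, each an object with "delta_pos": the shift along the tool's x, y, z in m, a list of three; "dr": the turn, a rotation vector about the tool's x, y, z in rad, a list of three. A call has 1 to 10 rows; each row shifts and turns the commanded pose from where the row before left it, along the tool's axes as they then stand; what a row does not reach is not made up. A row lasts 1/8 s, in which the tool goes at most 62.5 mm and 10.7 degrees, less where a joint would pass 70% of its speed; a pose out of reach is approached as far as the arm can. A call is refused whole if a number of a shift passes 0.0625 or a number of a turn 0.188, either way. A call with a gripper value outside its range is refused whole. "grip" is the opening, from 0 (shut) to 1 (fully open), set as the call begins (left out, the last holds). The fingers move at their own pace and stop on an object; "force" is the grip in N (left out, the last holds). Time passes only in rows, so rows that do not move let the fingers close. It gives the time, the measured TCP pose, the force and the opening at its end, in the units of the state.
- bot.read_state(): the state, without advancing time (a new reading comes with each control period).
- bot.read_camera(name): name is "scene" or "top" or "wrist"; returns a dict with "frame" (384x512x3 uint8, red, green, blue), "K" (3x3 intrinsics, pixels), "k1" (the pictures are not rectified: a ray, as slopes to the right and down, at radius r is drawn at 1 + k1 r^2 times it, then the intrinsics apply), "xyz" and "attitude" of the camera in the world; the wrist camera has in their place "hand_eye" (4x4, takes a point from camera to tool coordinates, whose origin is the TCP and whose axes are the tool frame's). Camera axes: x right, y down, z forward; pixel columns grow to the right and rows downward; lengths in m; the calibration is good to about 2 mm. A picture is of the moment at which its call begins: read the wrist's pose just before it. There is no depth.
- bot.finish_job(): hands the job in, once; it reports no verdict.
The state is a dict: "time": time; "q": joint angles; "joint_vel": joint speeds; "joint_torque": joint torques, N m; "tool_pos": TCP position; "tcp_rot": TCP orientation; "wrist_force": force on the tool from outside, world axes, zero at the start; "torque": the same for the moment, N m; "width": opening from 0.0 (shut) to 1.0 (fully open).
Only numpy, scipy, OpenCV 4.12 (cv2) and the standard library are available. Lean on these libraries where they do the work, as an engineer would, in place of code of your own. Each camera call takes 0.05 s, during which the arm holds its last target.

### The job

Load the three aluminium tube blocks into the blue tray, one in each lane, all the same way round: lying flat on the lane floor, wells up, orange tab pointing out over the low front wall, the side away from the hinge of the retaining bar (one block stands on end and has to be laid down). Once all three are in, swing the raised retaining bar over and press it fully down across them. Leave the jar, the cup and the screwdriver where they are.

Things in the scene. Friction and masses are not known exactly. Their poses are not given: they have to be found in the camera images.
- tray: Blue loading tray fixed to the bench. Origin: centre of the lane area, on the bench (tray's underside). x runs along the lanes from the low front wall to the tall back wall, y across the three lanes, z up. Floor plate 8 mm thick, 280 mm wide (y). Front wall 10 mm above the floor, inner face at x = -54 mm; back wall 36 mm above the floor, inner face at x = +54 mm
- lane_1 (a point): centre of lane 1 on the tray's floor (8 mm above the bench), at y = +72 mm in the tray; axes as the tray's. A lane is 108 mm long and 47 mm wide between white guide ribs (6 mm thick, 12 mm high), which stand only within 24 mm of the front and back walls: the fingers have room beside the middle of the lane
- lane_2 (a point): centre of lane 2 on the tray's floor (8 mm above the bench), at y = 0 mm in the tray; axes as the tray's. A lane is 108 mm long and 47 mm wide between white guide ribs (6 mm thick, 12 mm high), which stand only within 24 mm of the front and back walls: the fingers have room beside the middle of the lane
- lane_3 (a point): centre of lane 3 on the tray's floor (8 mm above the bench), at y = -72 mm in the tray; axes as the tray's. A lane is 108 mm long and 47 mm wide between white guide ribs (6 mm thick, 12 mm high), which stand only within 24 mm of the front and back walls: the fingers have room beside the middle of the lane
- block_a_mid (a point): Aluminium tube block 96 mm long (x), 36 wide (y), 40 high (z), about 250 g; four black round wells in its top (+z), orange tab at its -x end. Point: centre of the aluminium body; x points away from the tab, z out of the wells face. At the start it lies flat on the bench, wells up, turned any way. The three blocks are alike; any lane
- block_a_tab (a point): centre of that block's orange tab: 59 mm towards -x and 11 mm towards +z from the block's centre. The tab is 22 mm wide, 10 mm thick and sticks out 23 mm, too high for the low front wall to stop but caught by the tall back wall
- block_b_mid (a point): Aluminium tube block 96 mm long (x), 36 wide (y), 40 high (z), about 250 g; four black round wells in its top (+z), orange tab at its -x end. Point: centre of the aluminium body; x points away from the tab, z out of the wells face. At the start it lies flat on the bench, wells up, turned any way. The three blocks are alike; any lane
- block_b_tab (a point): centre of that block's orange tab: 59 mm towards -x and 11 mm towards +z from the block's centre. The tab is 22 mm wide, 10 mm thick and sticks out 23 mm, too high for the low front wall to stop but caught by the tall back wall
- block_c_mid (a point): Aluminium tube block 96 mm long (x), 36 wide (y), 40 high (z), about 250 g; four black round wells in its top (+z), orange tab at its -x end. Point: centre of the aluminium body; x points away from the tab, z out of the wells face. At the start it stands on end on its +x end, the orange tab pointing straight up, its wells facing sideways. The three blocks are alike; any lane
- block_c_tab (a point): centre of that block's orange tab: 59 mm towards -x and 11 mm towards +z from the block's centre. The tab is 22 mm wide, 10 mm thick and sticks out 23 mm, too high for the low front wall to stop but caught by the tall back wall
- bar (a joint): angle of the retaining bar, a U-shaped steel bail hinged at the back of the tray, on the far side of the lanes from the tabs: 0 = fully down, level across all lanes; 1.6 to 1.9 = raised, as it starts (limit 1.95). It stays where left; about 2 to 3 N at its grip moves it. It goes fully down only over blocks lying flat on the lane floors (then 2 mm clear of them)
- bar_grip (a point): centre of the red grip in the middle of the bar's cross piece: 60 mm long along the tray's y, 16 mm diameter (the rest of the bar is 12 mm), 70 mm from the hinge axis. When down it lies at x = +5 mm, 58 mm above the bench in the tray; when raised it is about 70 mm straight above the hinge
- bar_hinge (a point): point on the bar's hinge axis (which runs along the tray's y), at x = +75 mm, y = 0, z = 58 mm in the tray
- jar: white plastic jar with a blue lid, 60 mm diameter, 80 mm high, bystander; origin at its underside
- cup: white cup without handle, 72 mm diameter, 85 mm high, bystander; origin at its underside
- driver: yellow-handled screwdriver lying on the bench, 190 mm long, bystander

How it is judged:
On the way:
1. all three blocks lie in the lanes the right way round while the bar is still raised (((x of block_a_mid in the frame of lane_1 between -0.01 and 0.01 m and y of block_a_mid in the frame of lane_1 between -0.008 and 0.008 m and z of block_a_mid in the frame of lane_1 between 0.015 and 0.025 m and x of block_a_tab in the frame of lane_1 below -0.045 m and angle between block_a_mid's own z axis and vertical below 0.09 rad) or (x of block_a_mid in the frame of lane_2 between -0.01 and 0.01 m and y of block_a_mid in the frame of lane_2 between -0.008 and 0.008 m and z of block_a_mid in the frame of lane_2 between 0.015 and 0.025 m and x of block_a_tab in the frame of lane_2 below -0.045 m and angle between block_a_mid's own z axis and vertical below 0.09 rad) or (x of block_a_mid in the frame of lane_3 between -0.01 and 0.01 m and y of block_a_mid in the frame of lane_3 between -0.008 and 0.008 m and z of block_a_mid in the frame of lane_3 between 0.015 and 0.025 m and x of block_a_tab in the frame of lane_3 below -0.045 m and angle between block_a_mid's own z axis and vertical below 0.09 rad)) and ((x of block_b_mid in the frame of lane_1 between -0.01 and 0.01 m and y of block_b_mid in the frame of lane_1 between -0.008 and 0.008 m and z of block_b_mid in the frame of lane_1 between 0.015 and 0.025 m and x of block_b_tab in the frame of lane_1 below -0.045 m and angle between block_b_mid's own z axis and vertical below 0.09 rad) or (x of block_b_mid in the frame of lane_2 between -0.01 and 0.01 m and y of block_b_mid in the frame of lane_2 between -0.008 and 0.008 m and z of block_b_mid in the frame of lane_2 between 0.015 and 0.025 m and x of block_b_tab in the frame of lane_2 below -0.045 m and angle between block_b_mid's own z axis and vertical below 0.09 rad) or (x of block_b_mid in the frame of lane_3 between -0.01 and 0.01 m and y of block_b_mid in the frame of lane_3 between -0.008 and 0.008 m and z of block_b_mid in the frame of lane_3 between 0.015 and 0.025 m and x of block_b_tab in the frame of lane_3 below -0.045 m and angle between block_b_mid's own z axis and vertical below 0.09 rad)) and ((x of block_c_mid in the frame of lane_1 between -0.01 and 0.01 m and y of block_c_mid in the frame of lane_1 between -0.008 and 0.008 m and z of block_c_mid in the frame of lane_1 between 0.015 and 0.025 m and x of block_c_tab in the frame of lane_1 below -0.045 m and angle between block_c_mid's own z axis and vertical below 0.09 rad) or (x of block_c_mid in the frame of lane_2 between -0.01 and 0.01 m and y of block_c_mid in the frame of lane_2 between -0.008 and 0.008 m and z of block_c_mid in the frame of lane_2 between 0.015 and 0.025 m and x of block_c_tab in the frame of lane_2 below -0.045 m and angle between block_c_mid's own z axis and vertical below 0.09 rad) or (x of block_c_mid in the frame of lane_3 between -0.01 and 0.01 m and y of block_c_mid in the frame of lane_3 between -0.008 and 0.008 m and z of block_c_mid in the frame of lane_3 between 0.015 and 0.025 m and x of block_c_tab in the frame of lane_3 below -0.045 m and angle between block_c_mid's own z axis and vertical below 0.09 rad)) and value of joint bar above 0.6 rad), for 0.2 s.
At the end, for the whole second after the job is handed in: Each of the three blocks lies in a lane, its centre within 10 mm of the lane's middle along it and 8 mm across and 15 to 25 mm above the lane floor, wells up within 5 degrees of level, its tab towards the low front wall; the retaining bar is down (below 0.08 rad); the blocks are at rest (((x of block_a_mid in the frame of lane_1 between -0.01 and 0.01 m and y of block_a_mid in the frame of lane_1 between -0.008 and 0.008 m and z of block_a_mid in the frame of lane_1 between 0.015 and 0.025 m and x of block_a_tab in the frame of lane_1 below -0.045 m and angle between block_a_mid's own z axis and vertical below 0.09 rad) or (x of block_a_mid in the frame of lane_2 between -0.01 and 0.01 m and y of block_a_mid in the frame of lane_2 between -0.008 and 0.008 m and z of block_a_mid in the frame of lane_2 between 0.015 and 0.025 m and x of block_a_tab in the frame of lane_2 below -0.045 m and angle between block_a_mid's own z axis and vertical below 0.09 rad) or (x of block_a_mid in the frame of lane_3 between -0.01 and 0.01 m and y of block_a_mid in the frame of lane_3 between -0.008 and 0.008 m and z of block_a_mid in the frame of lane_3 between 0.015 and 0.025 m and x of block_a_tab in the frame of lane_3 below -0.045 m and angle between block_a_mid's own z axis and vertical below 0.09 rad)) and ((x of block_b_mid in the frame of lane_1 between -0.01 and 0.01 m and y of block_b_mid in the frame of lane_1 between -0.008 and 0.008 m and z of block_b_mid in the frame of lane_1 between 0.015 and 0.025 m and x of block_b_tab in the frame of lane_1 below -0.045 m and angle between block_b_mid's own z axis and vertical below 0.09 rad) or (x of block_b_mid in the frame of lane_2 between -0.01 and 0.01 m and y of block_b_mid in the frame of lane_2 between -0.008 and 0.008 m and z of block_b_mid in the frame of lane_2 between 0.015 and 0.025 m and x of block_b_tab in the frame of lane_2 below -0.045 m and angle between block_b_mid's own z axis and vertical below 0.09 rad) or (x of block_b_mid in the frame of lane_3 between -0.01 and 0.01 m and y of block_b_mid in the frame of lane_3 between -0.008 and 0.008 m and z of block_b_mid in the frame of lane_3 between 0.015 and 0.025 m and x of block_b_tab in the frame of lane_3 below -0.045 m and angle between block_b_mid's own z axis and vertical below 0.09 rad)) and ((x of block_c_mid in the frame of lane_1 between -0.01 and 0.01 m and y of block_c_mid in the frame of lane_1 between -0.008 and 0.008 m and z of block_c_mid in the frame of lane_1 between 0.015 and 0.025 m and x of block_c_tab in the frame of lane_1 below -0.045 m and angle between block_c_mid's own z axis and vertical below 0.09 rad) or (x of block_c_mid in the frame of lane_2 between -0.01 and 0.01 m and y of block_c_mid in the frame of lane_2 between -0.008 and 0.008 m and z of block_c_mid in the frame of lane_2 between 0.015 and 0.025 m and x of block_c_tab in the frame of lane_2 below -0.045 m and angle between block_c_mid's own z axis and vertical below 0.09 rad) or (x of block_c_mid in the frame of lane_3 between -0.01 and 0.01 m and y of block_c_mid in the frame of lane_3 between -0.008 and 0.008 m and z of block_c_mid in the frame of lane_3 between 0.015 and 0.025 m and x of block_c_tab in the frame of lane_3 below -0.045 m and angle between block_c_mid's own z axis and vertical below 0.09 rad)) and value of joint bar below 0.08 rad and linear speed of each of block_a, block_b, block_c below 0.02 m/s); the robot touches nothing.
It fails at once if the jar is moved by more than 30 mm (distance of jar from where it was at the start of the episode above 0.03 m).
It fails at once if the cup is moved by more than 30 mm (distance of cup from where it was at the start of the episode above 0.03 m).
It fails at once if the screwdriver is moved by more than 30 mm (distance of driver from where it was at the start of the episode above 0.03 m).
It also fails if it takes over 72 s, if anything falls off the work surface, if the arm or the gripper's body presses on something with over 40 N, if the wrist force passes 120 N, or if a joint passes its speed limit or range.

## Working session

There is one attempt and no reset: what is moved stays moved. The work goes in short steps, Python scripts to look and compute and a tool call to move; the robot and the scene stay as the last step left them, time stands still between calls to the robot, and variables do not carry over. Pictures are saved under pics/ and viewed, and the job is handed in when it is done.

Besides the shell and the picture viewer there is one more tool, called after "Call:" by a JSON object that holds its "api" and its "payload". carry_out: Moves the arm, as the interface text tells. Its arguments: {"type":"object","properties":{"deltas":{"type":"array"},"grip":{"type":"number"},"force":{"type":"number"}},"required":["deltas"]}

```bash
mkdir -p pics; ls; cat > h.py <<'E'
import numpy as np, cv2
from workcell import bot
from scipy.spatial.transform import Rotation as R
def snap(n,f):
    s=bot.read_state(); c=bot.read_camera(n); cv2.imwrite('pics/'+f,c['frame'][:,:,::-1]); return s,c
E
python3 - <<'E'
from h import *
import pickle
s=bot.read_state();print(s)
for n in ['scene','top','wrist']:
    s,c=snap(n,n+'0.png'); pickle.dump((s,c),open(n+'0.pkl','wb'))
    print({k:v for k,v in c.items() if k!='frame'})
E
```

```text
pics
{'time': 0.0, 'q': array([-1.36788953e+00,  2.64765307e-01,  1.60534316e+00, -1.26295460e-05,
        1.27367979e+00, -3.68619541e-02]), 'joint_vel': array([-0.00060757,  0.00010223, -0.00028153, -0.00074961, -0.00015457,
        0.00010011]), 'joint_torque': array([-5.89705032e-04, -5.15106690e+01, -3.67316544e+01, -1.95087337e-04,
        1.30297575e-02, -3.12131760e-05]), 'tool_pos': array([ 0.16017387, -0.65499121,  0.22997047]), 'tcp_rot': array([-2.4700699 ,  1.93894294,  0.00264359]), 'wrist_force': array([-0.24727423,  0.73866687, -0.00661953]), 'torque': array([ 0.0139618 , -0.05271046, -0.00495554]), 'width': 1.0007590577038266}
{'K': array([[413.36979132,   0.        , 254.32424371],
       [  0.        , 413.36979132, 182.71686239],
       [  0.        ,   0.        ,   1.        ]]), 'k1': -0.09861404628166073, 'xyz': array([ 1.09526356, -0.60200884,  1.19229605]), 'attitude': array([-2.36869758, -0.92042678,  0.29967814])}
{'K': array([[381.31668356,   0.        , 257.17189026],
       [  0.        , 381.31668356, 181.49785273],
       [  0.        ,   0.        ,   1.        ]]), 'k1': -0.03218352791212121, 'xyz': array([ 0.45530815, -0.00185214,  1.30276473]), 'attitude': array([-2.20707574,  2.14374683, -0.10377718])}
{'K': array([[330.53759508,   0.        , 257.47373183],
       [  0.        , 330.53759508, 196.73242024],
       [  0.        ,   0.        ,   1.        ]]), 'k1': -0.0767448236833548, 'hand_eye': array([[ 9.99999976e-01, -1.52838151e-04,  1.56055174e-04,
        -1.26314803e-03],
       [ 9.67778376e-05,  9.50492613e-01,  3.10747136e-01,
        -7.97126395e-02],
       [-1.95823308e-04, -3.10747114e-01,  9.50492605e-01,
        -1.42133467e-01],
       [ 0.00000000e+00,  0.00000000e+00,  0.00000000e+00,
         1.00000000e+00]])}
```

View pics/top0.png

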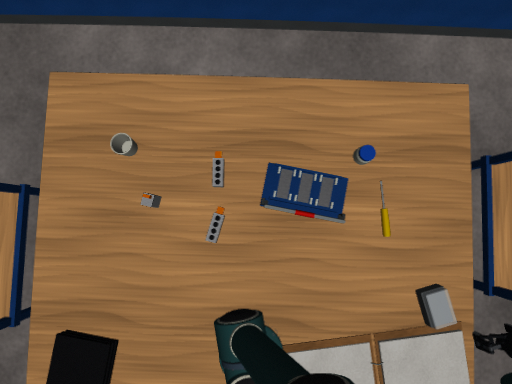

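View pics/scene0.png

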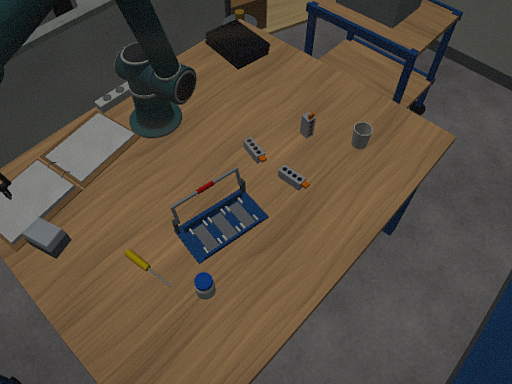

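View pics/wrist0.png

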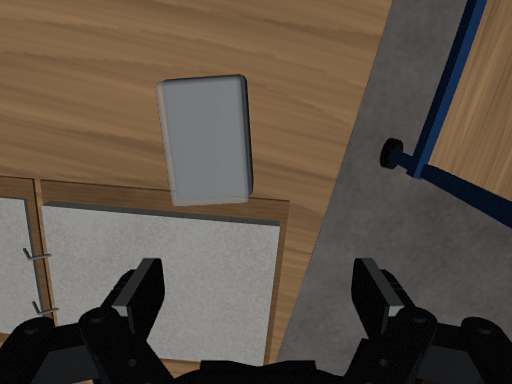

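The top view shows the tray at about (305,192) with its bar and hinge on the robot side. The flat blocks are at (218,172) and (216,227), and the standing one is at (150,200). The cup is at (122,144), the jar at (366,154) and the driver at (385,215). I'll enlarge these areas.

```bash
python3 - <<'E'
import cv2
a=cv2.imread('pics/top0.png')
cv2.imwrite('pics/t1.png',cv2.resize(a[140:240,130:260],None,fx=6,fy=6,interpolation=cv2.INTER_CUBIC))
cv2.imwrite('pics/t2.png',cv2.resize(a[150:230,250:360],None,fx=7,fy=7,interpolation=cv2.INTER_CUBIC))
b=cv2.imread('pics/scene0.png')
cv2.imwrite('pics/s1.png',cv2.resize(b[95:200,235:335],None,fx=5.6,fy=5.6,interpolation=cv2.INTER_CUBIC))
E
```

```text
(no output)
```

View pics/t1.png

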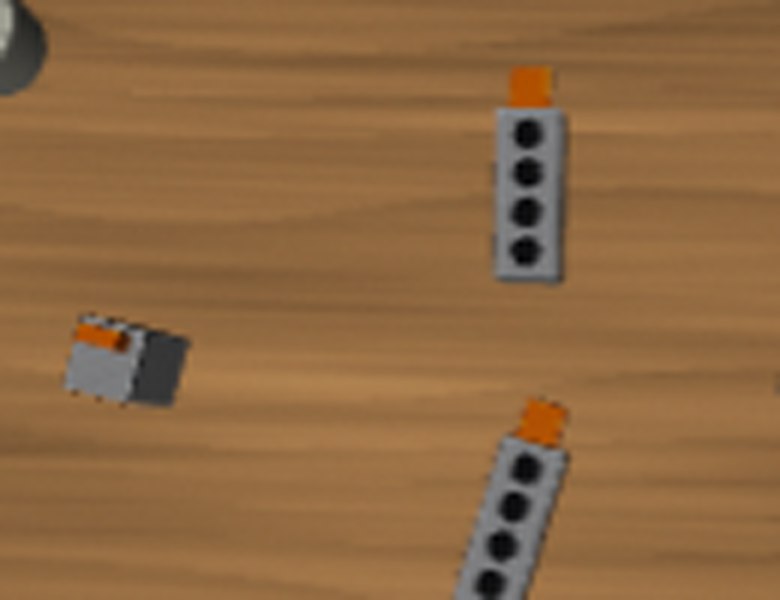

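View pics/t2.png

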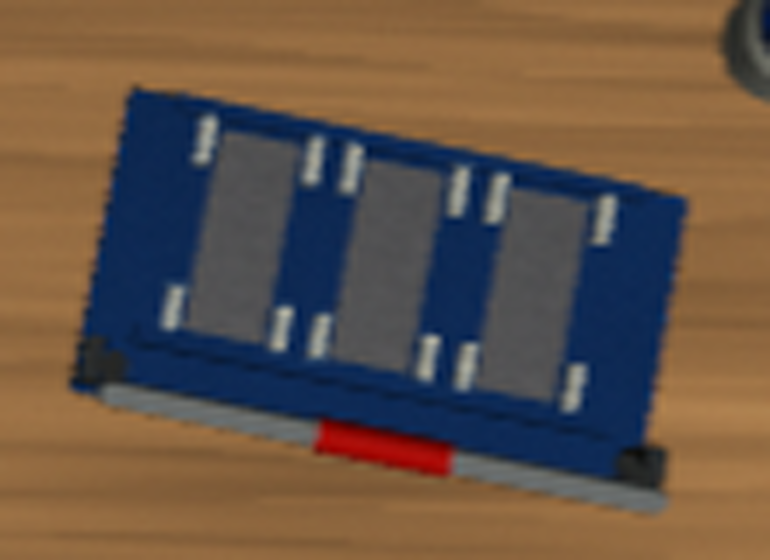

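View pics/s1.png

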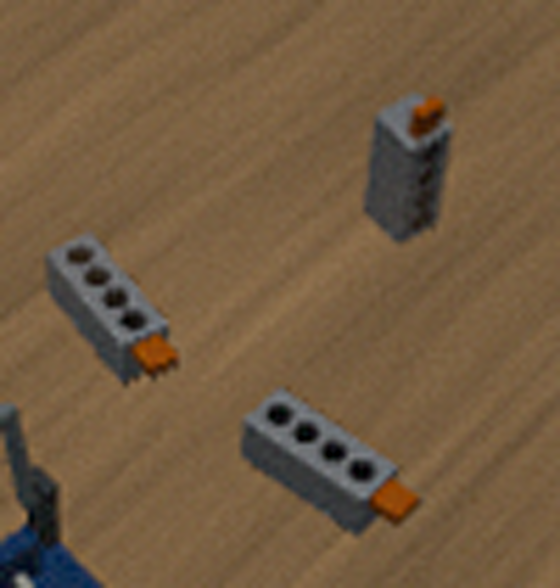

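```bash
python3 - <<'E'
import cv2
a=cv2.imread('pics/top0.png')
cv2.imwrite('pics/t3.png',cv2.resize(a[200:250,190:250],None,fx=12,fy=12,interpolation=cv2.INTER_CUBIC))
cv2.imwrite('pics/t4.png',cv2.resize(a[145:195,190:250],None,fx=12,fy=12,interpolation=cv2.INTER_CUBIC))
E
cat >> h.py <<'E'
def ray(c,uv,s=None):
    uv=np.atleast_2d(np.array(uv,float)); K=c['K']
    d=(uv-[K[0,2],K[1,2]])/[K[0,0],K[1,1]]
    rd=np.linalg.norm(d,axis=1,keepdims=True); r=rd.copy()
    for _ in range(30): r=rd/(1+c['k1']*r*r)
    d=d/(1+c['k1']*r*r)
    d=np.c_[d,np.ones(len(d))]
    if 'xyz' in c: M=R.from_rotvec(c['attitude']).as_matrix(); o=c['xyz']
    else:
        Rt=R.from_rotvec(s['tcp_rot']).as_matrix(); H=c['hand_eye']
        M=Rt@H[:3,:3]; o=s['tool_pos']+Rt@H[:3,3]
    return o,d@M.T
def onz(c,uv,z,s=None):
    o,d=ray(c,uv,s); return o+d*((z-o[2])/d[:,2])[:,None]
def proj(c,P,s=None):
    P=np.atleast_2d(P)
    if 'xyz' in c: M=R.from_rotvec(c['attitude']).as_matrix(); o=c['xyz']
    else:
        Rt=R.from_rotvec(s['tcp_rot']).as_matrix(); H=c['hand_eye']
        M=Rt@H[:3,:3]; o=s['tool_pos']+Rt@H[:3,3]
    p=(P-o)@M; n=p[:,:2]/p[:,2:]; r2=(n**2).sum(1,keepdims=True)
    return n*(1+c['k1']*r2)*[c['K'][0,0],c['K'][1,1]]+[c['K'][0,2],c['K'][1,2]]
E
python3 - <<'E'
from h import *
import pickle
s,c=pickle.load(open('top0.pkl','rb'))
def un(p,f,u0,v0): return (np.array(p,float)+.5)/f-.5+[u0,v0]
rib=un([(205,139),(313,161),(351,168),(459,191),(498,198),(604,220),(173,307),(281,328),(320,336),(429,357),(466,366),(573,388)],7,250,150)
P=onz(c,rib,0.020)
ty=[-98.5,-45.5,-26.5,26.5,45.5,98.5]
T=np.array([[-42,y] for y in ty]+[[42,y] for y in ty])/1000
A=P[:,:2]; Tc=T-T.mean(0);Ac=A-A.mean(0)
th=np.arctan2((Tc[:,0]*Ac[:,1]-Tc[:,1]*Ac[:,0]).sum(),(Tc*Ac).sum())
Rm=np.array([[np.cos(th),-np.sin(th)],[np.sin(th),np.cos(th)]])
t=A.mean(0)-Rm@T.mean(0)
print('tray',t,th,'scale',np.sqrt((Ac**2).sum()/(Tc**2).sum())); print((A-(T@Rm.T+t))*1000)
ca=onz(c,un([(500,110),(566,112),(560,283),(496,280)],6,130,140),.040); print(ca)
tc=onz(c,un([(67,389),(130,402),(146,334),(90,318)],6,130,140),.096);print('c top',tc,tc.mean(0))
print('c tab',onz(c,un([(101,337)],6,130,140),.119))
print('cupjar',onz(c,[(122,143),(367,153)],.083), onz(c,[(380,180),(387,236)],.015))
E
```

```text
tray [ 0.55962377 -0.16679316] 2.971373208984955 scale 0.9944095370178225
[[-0.47146675  0.43827794]
 [-0.6681435   0.13704738]
 [-0.31449849  0.39064156]
 [-0.98517517  0.10657883]
 [-0.61411182 -0.12293067]
 [-0.81939695  0.56457674]
 [ 0.4252168  -0.3144652 ]
 [ 0.79626493 -0.30135895]
 [ 0.70634307 -0.4317977 ]
 [ 1.09073239 -0.87730891]
 [ 0.49156266 -0.04780458]
 [ 0.36267283  0.45854356]]
[[0.64700134 0.14619036 0.04      ]
 [0.64694962 0.10936187 0.04      ]
 [0.55131361 0.10913926 0.04      ]
 [0.55193852 0.14462449 0.04      ]]
c top [[0.48332472 0.36239234 0.096     ]
 [0.47749294 0.32866213 0.096     ]
 [0.51359466 0.32209981 0.096     ]
 [0.52117244 0.35227971 0.096     ]] [0.49889619 0.3413585  0.096     ]
c tab [[0.51022999 0.33925614 0.119     ]]
cupjar [[ 0.68097311  0.43904144  0.083     ]
 [ 0.67156452 -0.35792538  0.083     ]] [[ 0.59187089 -0.42253299  0.015     ]
 [ 0.4030643  -0.44640227  0.015     ]]
```

View pics/t3.png

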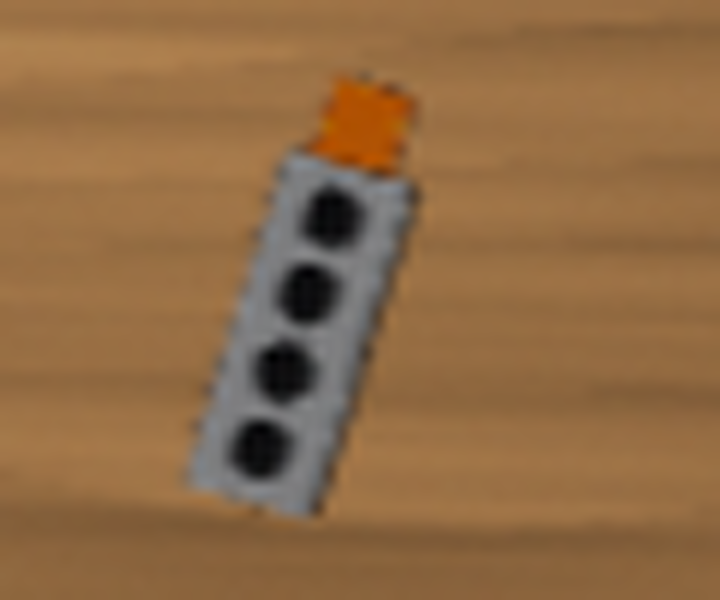

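View pics/t4.png

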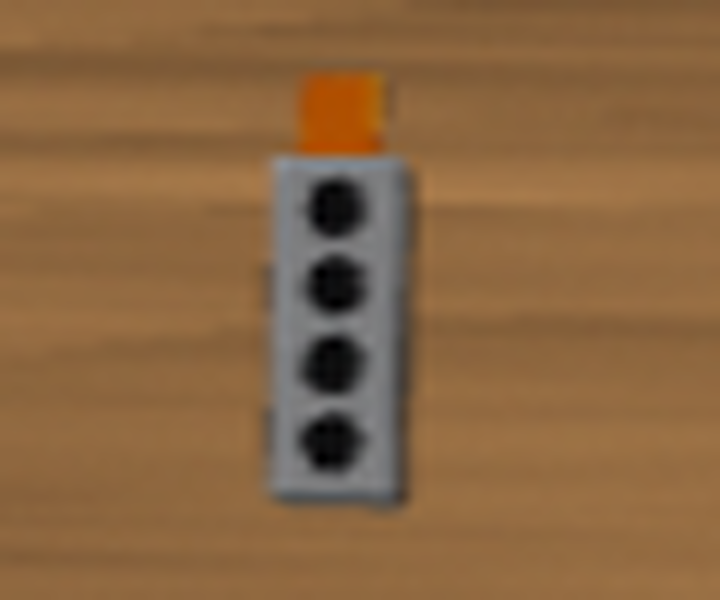

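```bash
cat >> h.py <<'E'
TT=np.array([0.5596,-0.1668]); TH=2.9714
RM=np.array([[np.cos(TH),-np.sin(TH)],[np.sin(TH),np.cos(TH)]])
def tray(x,y): return RM@np.array([x,y])+TT
def dl(pos,camdir,tilt=0,s=None,down=True):
    """deltas in tool frame to reach TCP pos; camdir = world yaw of tool -y (camera) at tilt 0; tilt>0 : tool z leans toward camdir"""
    s=s or bot.read_state()
    R0=R.from_rotvec(s['tcp_rot']).as_matrix()
    u=np.array([np.cos(camdir),np.sin(camdir),0]); k=np.array([0,0,1.])
    z=-k*np.cos(tilt)+u*np.sin(tilt); my=u*np.cos(tilt)+k*np.sin(tilt)
    y=-my; x=np.cross(y,z); R1=np.c_[x,y,z]
    d=np.array(pos)-s['tool_pos']
    print('t',round(s['time'],2),'tcp',s['tool_pos'].round(4),'q',s['q'].round(3),'w',round(s['width'],3))
    rv=R.from_matrix(R0.T@R1).as_rotvec()
    print(' tool-delta now',(R0.T@d).round(4),'rotvec',rv.round(4),'world d',d.round(4),' delta in target frame',(R1.T@d).round(4))
    return R0,R1,d
E
python3 - <<'E'
from h import *
import pickle
s,c=pickle.load(open('top0.pkl','rb'))
def un(p,f,u0,v0): return (np.array(p,float)+.5)/f-.5+[u0,v0]
for n,q,o in [('a',[(275,155),(408,160),(400,500),(272,495)],(190,145)),('b',[(288,152),(415,188),(316,515),(190,480)],(190,200))]:
    P=onz(c,un(q,12,*o),.04)[:,:2]; f=P[:2].mean(0); b=P[2:].mean(0)
    print(n,P.mean(0),'len',np.linalg.norm(f-b),'wid',np.linalg.norm(P[0]-P[1]),'tab yaw',np.arctan2(*(f-b)[::-1]))
for y in (.072,0,-.072): print(tray(0,y))
s=bot.read_state();print(R.from_rotvec(s['tcp_rot']).as_matrix())
dl([.4725,.127,.2],0)
E
```

```text
a [0.60081436 0.12815416] len 0.09507920872554594 wid 0.037124030327513255 tab yaw 0.02251280055209517
b [0.41672692 0.13112244] len 0.09305813233281769 wid 0.036381014846298285 tab yaw -0.25628424426834234
[ 0.5474052  -0.23775976]
[ 0.5596 -0.1668]
[ 0.5717948  -0.09584024]
[[ 2.37470074e-01 -9.71394804e-01 -3.14968413e-04]
 [-9.71393259e-01 -2.37470259e-01  1.73586863e-03]
 [-1.76100940e-03 -1.06258658e-04 -9.99998444e-01]]
t 0.15 tcp [ 0.1602 -0.6551  0.2302] q [-1.368  0.265  1.605  0.     1.274 -0.037] w 0.999
 tool-delta now [-0.6856 -0.4891  0.0315] rotvec [1.000e-04 1.800e-03 2.398e-01] world d [ 0.3123  0.7821 -0.0302]  delta in target frame [-0.7821 -0.3123  0.0302]
```

Call:
{"api": "carry_out", "payload": {"deltas": [{"delta_pos": [0, 0, 0], "dr": [0, 0, 0.165]}, {"delta_pos": [0, 0, 0], "dr": [0, 0, 0.165]}, {"delta_pos": [0, 0, 0], "dr": [0, 0, 0.165]}, {"delta_pos": [-0.058, -0.02, 0], "dr": [0, 0, 0]}, {"delta_pos": [-0.058, -0.02, 0], "dr": [0, 0, 0]}, {"delta_pos": [-0.058, -0.02, 0], "dr": [0, 0, 0]}, {"delta_pos": [-0.058, -0.02, 0], "dr": [0, 0, 0]}, {"delta_pos": [-0.058, -0.02, 0], "dr": [0, 0, 0]}, {"delta_pos": [-0.058, -0.02, 0], "dr": [0, 0, 0]}, {"delta_pos": [-0.058, -0.02, 0], "dr": [0, 0, 0]}], "grip": 1, "force": 60}}

```text
time: 1.4
tool_pos: [0.3989, -0.2963, 0.2312]
tcp_rot: [-1.92, 2.486, -0.0]
wrist_force: [0.8, 0.2, 0.9]
width: 0.998
```

```bash
python3 - <<'E'
from h import *
dl([.417,.131,.18],-.256)
E
```

```text
t 1.4 tcp [ 0.3989 -0.2963  0.2312] q [-0.689 -0.077  1.975  0.     1.243  1.137] w 0.998
 tool-delta now [-0.418   0.0905  0.0512] rotvec [-0.0003 -0.0001  0.0005] world d [ 0.0181  0.4273 -0.0512]  delta in target frame [-0.418   0.0907  0.0512]
```

Call:
{"api": "carry_out", "payload": {"deltas": [{"delta_pos": [-0.0523, 0.0113, 0.0064], "dr": [0, 0, 0]}, {"delta_pos": [-0.0523, 0.0113, 0.0064], "dr": [0, 0, 0]}, {"delta_pos": [-0.0523, 0.0113, 0.0064], "dr": [0, 0, 0]}, {"delta_pos": [-0.0523, 0.0113, 0.0064], "dr": [0, 0, 0]}, {"delta_pos": [-0.0523, 0.0113, 0.0064], "dr": [0, 0, 0]}, {"delta_pos": [-0.0523, 0.0113, 0.0064], "dr": [0, 0, 0]}, {"delta_pos": [-0.0523, 0.0113, 0.0064], "dr": [0, 0, 0]}, {"delta_pos": [-0.0523, 0.0113, 0.0064], "dr": [0, 0, 0]}, {"delta_pos": [0, 0, 0], "dr": [0, 0, 0]}]}}

```text
time: 2.52
tool_pos: [0.4155, 0.1324, 0.1794]
tcp_rot: [1.927, -2.48, -0.002]
wrist_force: [-1.1, 0.3, -0.8]
width: 1.001
```

```bash
python3 - <<'E'
from h import *
import pickle
s,c=snap('wrist','w1.png'); pickle.dump((s,c),open('w1.pkl','wb'))
dl([.417,.131,.18],-.256)
E
```

```text
t 2.58 tcp [0.4157 0.1307 0.1796] q [ 0.248 -0.161  2.147 -0.     1.156  2.07 ] w 0.999
 tool-delta now [-0.0006 -0.0011 -0.0004] rotvec [ 0.001  -0.0009  0.0051] world d [0.0013 0.0003 0.0004]  delta in target frame [-0.0006 -0.0011 -0.0004]
```

View pics/w1.png

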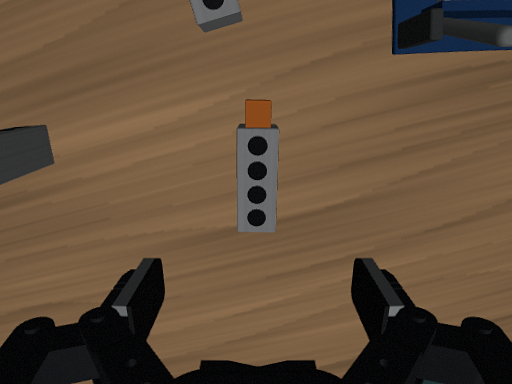

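The wrist view shows block b between the fingers: top face corners at about (237,129), (279,129), (276,232) and (238,232), with its tab at (258,113).

```bash
cat >> h.py <<'E'
def blk(c,s,q,z=.04):
    P=onz(c,q,z,s)[:,:2]; f=P[:2].mean(0); b=P[2:].mean(0)
    yaw=np.arctan2(*(f-b)[::-1])
    print('centre',P.mean(0).round(4),'len',np.linalg.norm(f-b).round(4),'wid',np.linalg.norm(P[0]-P[1]).round(4),np.linalg.norm(P[2]-P[3]).round(4),'tab yaw',yaw.round(3)); return P.mean(0),yaw
E
python3 - <<'E'
from h import *
import pickle
s,c=pickle.load(open('w1.pkl','rb'))
p,y=blk(c,s,[(237,129),(279,129),(276,232),(238,232)])
dl([*p,.016],y)
E
```

```text
centre [0.4155 0.1336] len 0.0946 wid 0.0354 0.0353 tab yaw -0.259
t 2.58 tcp [0.4157 0.1307 0.1796] q [ 0.248 -0.161  2.147 -0.     1.156  2.07 ] w 0.999
 tool-delta now [-0.0028  0.0008  0.1636] rotvec [ 0.001  -0.0009  0.0079] world d [-0.0003  0.0028 -0.1636]  delta in target frame [-0.0027  0.001   0.1636]
```

Call:
{"api": "carry_out", "payload": {"deltas": [{"delta_pos": [-0.0027, 0.001, 0.054], "dr": [0, 0, 0.008]}, {"delta_pos": [0, 0, 0.054], "dr": [0, 0, 0]}, {"delta_pos": [0, 0, 0.04], "dr": [0, 0, 0]}, {"delta_pos": [0, 0, 0.015], "dr": [0, 0, 0]}, {"delta_pos": [0, 0, 0], "dr": [0, 0, 0]}]}}

```text
time: 3.2
tool_pos: [0.4158, 0.1313, 0.0167]
tcp_rot: [1.908, -2.494, -0.001]
wrist_force: [0.1, 0.6, 0.9]
width: 1.001
```

Call:
{"api": "carry_out", "payload": {"deltas": [{"delta_pos": [0, 0, 0], "dr": [0, 0, 0]}, {"delta_pos": [0, 0, 0], "dr": [0, 0, 0]}, {"delta_pos": [0, 0, 0], "dr": [0, 0, 0]}, {"delta_pos": [0, 0, 0], "dr": [0, 0, 0]}], "grip": 0.2, "force": 60}}

```text
time: 3.7
tool_pos: [0.4177, 0.1329, 0.0186]
tcp_rot: [-1.909, 2.491, -0.002]
wrist_force: [-0.5, -0.2, 5.5]
width: 0.409
```

```bash
python3 - <<'E'
from h import *
p=tray(0,.072); dl([*p,.19],TH-np.pi)
E
```

```text
t 3.7 tcp [0.4177 0.1329 0.0186] q [0.251 0.063 2.281 0.    0.794 2.085] w 0.409
 tool-delta now [ 0.3239 -0.2221 -0.1713] rotvec [-0.0028  0.0015 -0.0928] world d [ 0.1297 -0.3707  0.1714]  delta in target frame [ 0.3433 -0.1906 -0.1714]
```

Call:
{"api": "carry_out", "payload": {"deltas": [{"delta_pos": [0, 0, -0.06], "dr": [0, 0, 0]}, {"delta_pos": [0, 0, -0.06], "dr": [0, 0, -0.093]}, {"delta_pos": [0.043, -0.0238, -0.055], "dr": [0, 0, 0]}, {"delta_pos": [0.043, -0.0238, 0], "dr": [0, 0, 0]}, {"delta_pos": [0.043, -0.0238, 0], "dr": [0, 0, 0]}, {"delta_pos": [0.043, -0.0238, 0], "dr": [0, 0, 0]}, {"delta_pos": [0.043, -0.0238, 0], "dr": [0, 0, 0]}, {"delta_pos": [0.043, -0.0238, 0], "dr": [0, 0, 0]}, {"delta_pos": [0.043, -0.0238, 0], "dr": [0, 0, 0]}, {"delta_pos": [0.043, -0.0238, 0], "dr": [0, 0, 0]}]}}

```text
time: 4.95
tool_pos: [0.5427, -0.233, 0.1829]
tcp_rot: [2.024, -2.402, -0.002]
wrist_force: [0.1, 0.5, -3.2]
width: 0.412
```

Call:
{"api": "carry_out", "payload": {"deltas": [{"delta_pos": [0, 0, 0], "dr": [0, 0, 0]}, {"delta_pos": [0, 0, 0], "dr": [0, 0, 0]}]}}

```text
time: 5.2
tool_pos: [0.5421, -0.2313, 0.1827]
tcp_rot: [2.023, -2.402, -0.004]
wrist_force: [-0.3, 0.1, -3.2]
width: 0.409
```

```bash
python3 - <<'E'
from h import *
import pickle
s,c=snap('wrist','w2.png'); pickle.dump((s,c),open('w2.pkl','wb'))
p=tray(0,.072); dl([*p,.025],TH-np.pi)
E
```

```text
t 5.25 tcp [ 0.5421 -0.2308  0.1828] q [-0.445  0.14   1.844  0.     1.16   1.296] w 0.407
 tool-delta now [ 0.0061 -0.0067  0.1578] rotvec [0.002  0.001  0.0002] world d [ 0.0053 -0.0069 -0.1578]  delta in target frame [ 0.0059 -0.0064  0.1578]
```

View pics/w2.png

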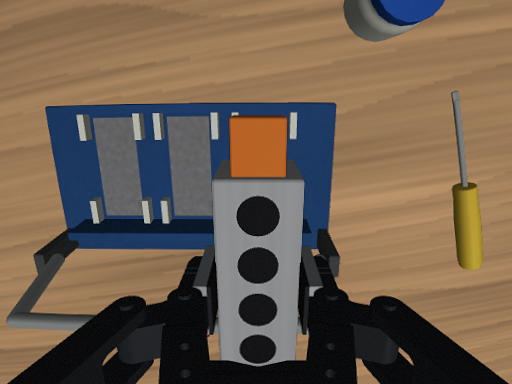

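```bash
python3 - <<'E'
from h import *
import pickle
s,c=pickle.load(open('w2.pkl','rb'))
p,y=blk(c,s,[(213,179),(303,179),(298,362),(217,362)],s['tool_pos'][2]-.0175+.04)
print('tcp',s['tool_pos'], p-s['tool_pos'][:2])
im=cv2.imread('pics/w2.png')
for yy in (-98.5,-45.5,-26.5,26.5,45.5,98.5):
  for xs in ((-54,-30),(30,54)):
    q=[]
    for a,b in ((xs[0],-3),(xs[1],-3),(xs[1],3),(xs[0],3)):
        q.append([*tray(a/1000,(yy+b)/1000),.020])
    cv2.polylines(im,[np.round(proj(c,np.array(q),s)*8).astype(int)],True,(0,0,255),1,cv2.LINE_AA,3)
cv2.imwrite('pics/w2o.png',cv2.resize(im[90:240,40:340],None,fx=2.6,fy=2.6,interpolation=cv2.INTER_CUBIC))
E
```

```text
centre [ 0.5453 -0.2308] len 0.0883 wid 0.0337 0.0379 tab yaw -0.173
tcp [ 0.54213657 -0.2313161   0.18269213] [0.00315356 0.00053244]
```

View pics/w2o.png

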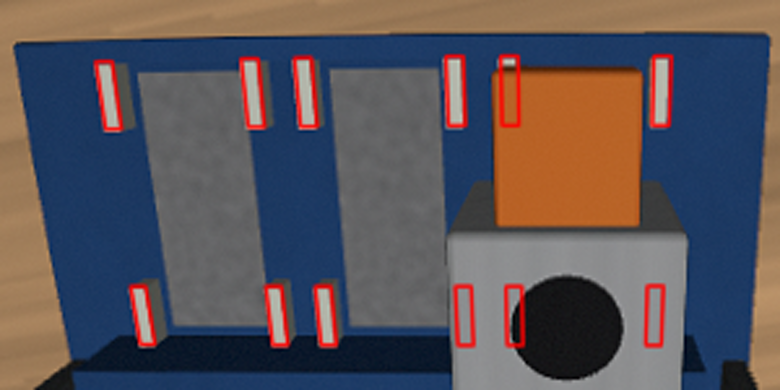

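```bash
python3 - <<'E'
from h import *
a=cv2.imread('pics/w2.png')
cv2.imwrite('pics/w2z.png',cv2.resize(a[105:275,190:320],None,fx=3.5,fy=3.5,interpolation=cv2.INTER_CUBIC))
cv2.imwrite('pics/w2y.png',cv2.resize(a[230:384,150:370],None,fx=3.5,fy=3.5,interpolation=cv2.INTER_CUBIC))
E
```

```text
(no output)
```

View pics/w2z.png

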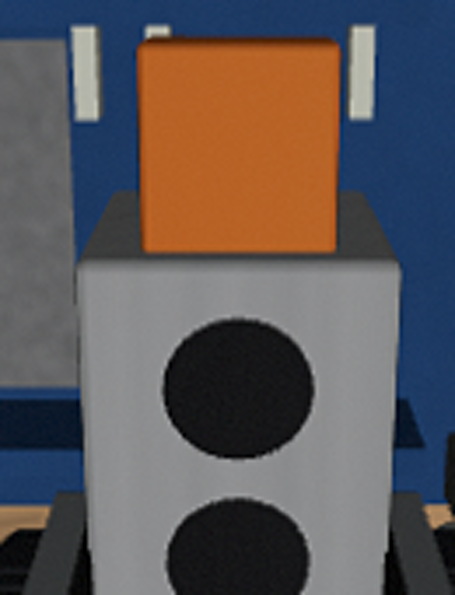

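View pics/w2y.png

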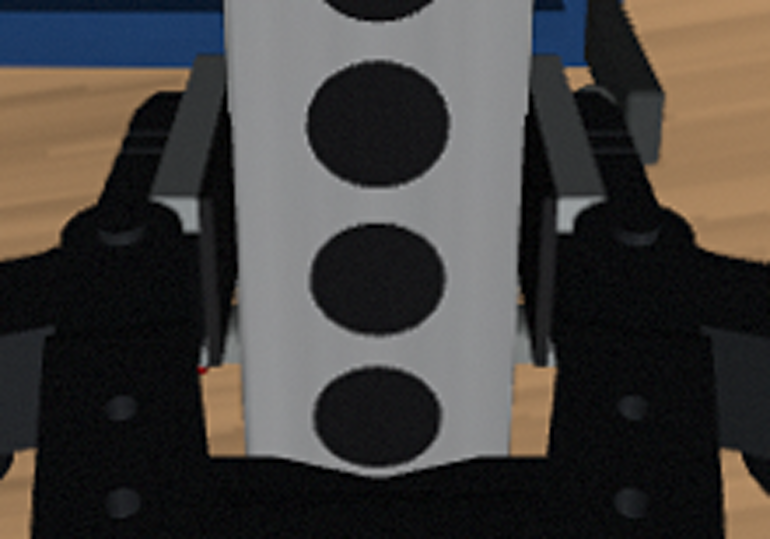

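```bash
python3 - <<'E'
from h import *
import pickle
s,c=pickle.load(open('w1.pkl','rb'))
W=onz(c,[(257.5,146),(257.3,171),(257,195),(256.7,218)],.04,s)[:,:2]
p=np.array([.4155,.1336]);u=np.array([np.cos(-.259),np.sin(-.259)]);print((W-p)@u)
s,c=pickle.load(open('w2.pkl','rb'))
obj=np.array([[-48,-18,20],[-48,18,20],[-33,0,20],[-11,0,20],[11,0,20],[33,0,20],[-70.5,-11,16],[-70.5,11,16]],float)/1000
# camera right = tool x ; tool x at camdir -.17 -> world -Y => block own y? own x=-u, own z up, own y = z x x = -(z x u) -> right(-Y): positive y is right
img=np.array([(212.9,179.9),(304.3,179.9),(258,215.8),(258,265),(258,309.6),(258,348.8),(229.4,117),(287.1,117)])
ok,rv,tv=cv2.solvePnP(obj,img,c['K'],np.array([c['k1'],0,0,0.]))
pr=cv2.projectPoints(obj,rv,tv,c['K'],np.array([c['k1'],0,0,0.]))[0][:,0]
print((pr-img).round(1))
H=c['hand_eye']; M=H[:3,:3]@cv2.Rodrigues(rv)[0]; o=H[:3,:3]@tv[:,0]+H[:3,3]
print('block in tool frame',o.round(4)); print(M.round(3))
E
```

```text
[ 0.03284346  0.0108831  -0.01116629 -0.0333007 ]
[[-1.6 -0.9]
 [ 1.  -1.1]
 [ 0.3 -0.1]
 [ 0.2  0.1]
 [ 0.  -0.3]
 [-0.1  0.1]
 [-0.4  1.1]
 [ 0.6  1.1]]
block in tool frame [-0.0013  0.0018 -0.0006]
[[-0.002  1.     0.017]
 [ 1.     0.003 -0.012]
 [-0.012  0.017 -1.   ]]
```

Call:
{"api": "carry_out", "payload": {"deltas": [{"delta_pos": [0.006, -0.008, 0.03], "dr": [0, 0, 0]}, {"delta_pos": [0, 0, 0.04], "dr": [0, 0, 0]}, {"delta_pos": [0, 0, 0.03], "dr": [0, 0, 0]}, {"delta_pos": [0, 0, 0], "dr": [0, 0, 0]}, {"delta_pos": [0, 0, 0], "dr": [0, 0, 0]}]}}

```text
time: 5.88
tool_pos: [0.5506, -0.2386, 0.085]
tcp_rot: [-2.025, 2.401, -0.002]
wrist_force: [0.0, 0.2, -2.7]
width: 0.406
```

```bash
python3 - <<'E'
from h import *
for i in range(3):
  p=tray(-.0018,.072); dl([*p,.0285],TH-np.pi)
E
```

```text
t 5.88 tcp [ 0.5506 -0.2386  0.085 ] q [-0.45   0.253  1.904  0.     0.982  1.289] w 0.406
 tool-delta now [-0.0003  0.0016  0.0565] rotvec [-0.0015 -0.0004  0.0011] world d [-0.0015  0.0006 -0.0565]  delta in target frame [-0.0003  0.0015  0.0565]
t 5.88 tcp [ 0.5506 -0.2386  0.085 ] q [-0.45   0.253  1.904  0.     0.982  1.289] w 0.406
 tool-delta now [-0.0003  0.0016  0.0565] rotvec [-0.0015 -0.0004  0.0011] world d [-0.0015  0.0006 -0.0565]  delta in target frame [-0.0003  0.0015  0.0565]
t 5.88 tcp [ 0.5506 -0.2386  0.085 ] q [-0.45   0.253  1.904  0.     0.982  1.289] w 0.406
 tool-delta now [-0.0003  0.0016  0.0565] rotvec [-0.0015 -0.0004  0.0011] world d [-0.0015  0.0006 -0.0565]  delta in target frame [-0.0003  0.0015  0.0565]
```

Lateral position is good (about 1.5 mm). I'll lower it, then release to about 55 mm opening.

Call:
{"api": "carry_out", "payload": {"deltas": [{"delta_pos": [0, 0.0015, 0.03], "dr": [0, 0, 0]}, {"delta_pos": [0, 0, 0.02], "dr": [0, 0, 0]}, {"delta_pos": [0, 0, 0.007], "dr": [0, 0, 0]}, {"delta_pos": [0, 0, 0], "dr": [0, 0, 0]}]}}

```text
time: 6.38
tool_pos: [0.5491, -0.2391, 0.0275]
tcp_rot: [-2.024, 2.402, -0.002]
wrist_force: [1.0, 1.2, -3.4]
width: 0.405
```

Call:
{"api": "carry_out", "payload": {"deltas": [{"delta_pos": [0, 0, 0], "dr": [0, 0, 0]}, {"delta_pos": [0, 0, 0], "dr": [0, 0, 0]}], "grip": 0.62}}

```text
time: 6.62
tool_pos: [0.5495, -0.2394, 0.0278]
tcp_rot: [-2.024, 2.402, -0.003]
wrist_force: [-0.2, 0.1, -0.5]
width: 0.623
```

Call:
{"api": "carry_out", "payload": {"deltas": [{"delta_pos": [0, 0, -0.05], "dr": [0, 0, 0]}, {"delta_pos": [0, 0, -0.06], "dr": [0, 0, 0]}, {"delta_pos": [0, 0, -0.05], "dr": [0, 0, 0]}, {"delta_pos": [0, 0, 0], "dr": [0, 0, 0]}, {"delta_pos": [0, 0, 0], "dr": [0, 0, 0]}]}}

```text
time: 7.25
tool_pos: [0.5484, -0.2389, 0.187]
tcp_rot: [-2.024, 2.402, -0.001]
wrist_force: [-0.3, 0.1, -0.4]
width: 0.619
```

```bash
cat >> h.py <<'E'
def ov(c,s,f,blocks=()):
    im=c['frame'][:,:,::-1].copy()
    for p in blocks:
        x,y=p
        q=np.array([[*tray(x+a,y+b),.048] for a,b in ((-.048,-.018),(.048,-.018),(.048,.018),(-.048,.018))])
        cv2.polylines(im,[np.round(proj(c,q,s)*8).astype(int)],True,(0,0,255),1,cv2.LINE_AA,3)
    cv2.imwrite('pics/'+f,im)
E
python3 - <<'E'
from h import *
import pickle
s,c=snap('wrist','w3.png'); pickle.dump((s,c),open('w3.pkl','wb'))
ov(c,s,'w3o.png',[(0,.072)])
dl([.6008,.128,.18],.0225)
E
```

```text
t 7.3 tcp [ 0.5477 -0.2385  0.1856] q [-0.452  0.152  1.824  0.     1.167  1.289] w 0.624
 tool-delta now [-0.3702  0.0097  0.0058] rotvec [ 0.0016  0.0007 -0.1927] world d [ 0.0531  0.3665 -0.0056]  delta in target frame [-0.3652 -0.0614  0.0056]
```

View pics/w3o.png

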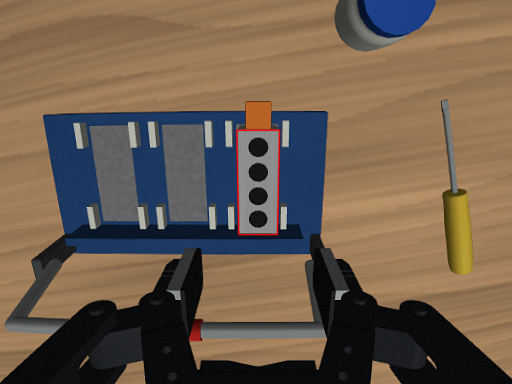

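The block sits exactly where the overlay predicts, within 1–2 mm of the middle of lane 1. Next is block a.

Call:
{"api": "carry_out", "payload": {"deltas": [{"delta_pos": [0, 0, 0], "dr": [0, 0, -0.097]}, {"delta_pos": [0, 0, 0], "dr": [0, 0, -0.096]}, {"delta_pos": [-0.0525, -0.0088, 0], "dr": [0, 0, 0]}, {"delta_pos": [-0.0525, -0.0088, 0], "dr": [0, 0, 0]}, {"delta_pos": [-0.0525, -0.0088, 0], "dr": [0, 0, 0]}, {"delta_pos": [-0.0525, -0.0088, 0], "dr": [0, 0, 0]}, {"delta_pos": [-0.0525, -0.0088, 0], "dr": [0, 0, 0]}, {"delta_pos": [-0.0525, -0.0088, 0], "dr": [0, 0, 0]}, {"delta_pos": [-0.0525, -0.0088, 0], "dr": [0, 0, 0]}, {"delta_pos": [0, 0, 0], "dr": [0, 0, 0]}], "grip": 1}}

```text
time: 8.55
tool_pos: [0.6004, 0.1334, 0.184]
tcp_rot: [2.25, -2.189, -0.005]
wrist_force: [0.5, -0.1, 0.2]
width: 1.0
```

Call:
{"api": "carry_out", "payload": {"deltas": [{"delta_pos": [0, 0, 0], "dr": [0, 0, 0]}]}}

```text
time: 8.68
tool_pos: [0.6004, 0.1297, 0.1846]
tcp_rot: [2.245, -2.192, -0.003]
wrist_force: [-0.6, 0.1, -1.0]
width: 1.0
```

```bash
python3 - <<'E'
from h import *
import pickle
s,c=snap('wrist','w4.png'); pickle.dump((s,c),open('w4.pkl','wb'))
dl([.6008,.128,.018],.0225)
E
```

```text
t 8.72 tcp [0.6006 0.129  0.185 ] q [ 1.710e-01  1.850e-01  1.787e+00 -1.000e-03  1.173e+00  1.720e+00] w 0.999
 tool-delta now [ 0.0009 -0.0007  0.167 ] rotvec [ 0.003  -0.0009  0.0001] world d [ 0.0002 -0.001  -0.167 ]  delta in target frame [ 0.0011 -0.0002  0.167 ]
```

View pics/w4.png

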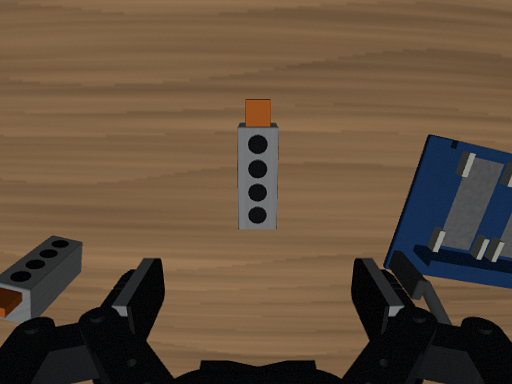

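Block a is between the fingers with its top face at about (238,128) to (276,229). The block at lower left is c, still standing and seen obliquely.

```bash
python3 - <<'E'
from h import *
import pickle
s,c=pickle.load(open('w4.pkl','rb'))
p,y=blk(c,s,[(238,127.5),(278.5,127.5),(276,229),(238,229)])
dl([*p,.012],y,s=s)
E
```

```text
centre [0.6007 0.1306] len 0.0946 wid 0.0347 0.0359 tab yaw 0.012
t 8.68 tcp [0.6004 0.1297 0.1846] q [ 1.720e-01  1.860e-01  1.787e+00 -1.000e-03  1.173e+00  1.720e+00] w 1.0
 tool-delta now [-0.0011 -0.001   0.1726] rotvec [ 0.0037 -0.0011  0.0119] world d [ 0.0003  0.0009 -0.1726]  delta in target frame [-0.0009 -0.0004  0.1726]
```

Call:
{"api": "carry_out", "payload": {"deltas": [{"delta_pos": [-0.001, -0.001, 0.055], "dr": [0, 0, 0.012]}, {"delta_pos": [0, 0, 0.055], "dr": [0, 0, 0]}, {"delta_pos": [0, 0, 0.045], "dr": [0, 0, 0]}, {"delta_pos": [0, 0, 0.016], "dr": [0, 0, 0]}, {"delta_pos": [0, 0, 0], "dr": [0, 0, 0]}]}}

```text
time: 9.35
tool_pos: [0.6018, 0.1298, 0.0148]
tcp_rot: [2.23, -2.209, -0.002]
wrist_force: [-0.4, -0.2, 0.6]
width: 0.999
```

Call:
{"api": "carry_out", "payload": {"deltas": [{"delta_pos": [0, 0, 0], "dr": [0, 0, 0]}, {"delta_pos": [0, 0, 0], "dr": [0, 0, 0]}, {"delta_pos": [0, 0, 0], "dr": [0, 0, 0]}, {"delta_pos": [0, 0, 0], "dr": [0, 0, 0]}], "grip": 0.2}}

```text
time: 9.85
tool_pos: [0.6043, 0.1313, 0.0178]
tcp_rot: [-2.232, 2.207, -0.004]
wrist_force: [0.2, -0.3, 5.5]
width: 0.407
```

```bash
python3 - <<'E'
from h import *
p=tray(0,0); dl([*p,.16],TH-np.pi)
E
```

```text
t 9.85 tcp [0.6043 0.1313 0.0178] q [ 0.174  0.366  1.901 -0.     0.871  1.734] w 0.407
 tool-delta now [ 0.2975  0.0475 -0.1425] rotvec [-0.0035  0.0007  0.1813] world d [-0.0447 -0.2981  0.1422]  delta in target frame [ 0.3013 -0.0064 -0.1422]
```

Call:
{"api": "carry_out", "payload": {"deltas": [{"delta_pos": [0, 0, -0.05], "dr": [0, 0, 0]}, {"delta_pos": [0, 0, -0.055], "dr": [0, 0, 0.091]}, {"delta_pos": [0, 0, -0.05], "dr": [0, 0, 0.09]}, {"delta_pos": [0.0505, -0.001, 0], "dr": [0, 0, 0]}, {"delta_pos": [0.0505, -0.001, 0], "dr": [0, 0, 0]}, {"delta_pos": [0.0505, -0.001, 0], "dr": [0, 0, 0]}, {"delta_pos": [0.0505, -0.001, 0], "dr": [0, 0, 0]}, {"delta_pos": [0.0505, -0.001, 0], "dr": [0, 0, 0]}, {"delta_pos": [0.0505, -0.001, 0], "dr": [0, 0, 0]}, {"delta_pos": [0, 0, 0], "dr": [0, 0, 0]}]}}

```text
time: 11.1
tool_pos: [0.5561, -0.1717, 0.1704]
tcp_rot: [2.019, -2.406, 0.0]
wrist_force: [-0.2, 0.7, -3.4]
width: 0.406
```

Call:
{"api": "carry_out", "payload": {"deltas": [{"delta_pos": [0, 0, 0], "dr": [0, 0, 0]}, {"delta_pos": [0, 0, 0], "dr": [0, 0, 0]}]}}

```text
time: 11.35
tool_pos: [0.5572, -0.1674, 0.1704]
tcp_rot: [-2.026, 2.401, 0.001]
wrist_force: [0.5, -0.1, -3.3]
width: 0.404
```

```bash
python3 - <<'E'
from h import *
import pickle
s,c=snap('wrist','w5.png'); pickle.dump((s,c),open('w5.pkl','wb'))
a=cv2.imread('pics/w5.png')
cv2.imwrite('pics/w5z.png',cv2.resize(a[100:384,150:370],None,fx=2.1,fy=2.1,interpolation=cv2.INTER_CUBIC))
p=tray(0,0); dl([*p,.0285],TH-np.pi)
E
```

```text
t 11.4 tcp [ 0.5573 -0.1673  0.1705] q [-0.335  0.135  1.873  0.     1.134  1.405] w 0.412
 tool-delta now [-0.0008 -0.0023  0.142 ] rotvec [0.0005 0.0004 0.0017] world d [ 0.0023  0.0005 -0.142 ]  delta in target frame [-0.0009 -0.0022  0.142 ]
```

View pics/w5z.png

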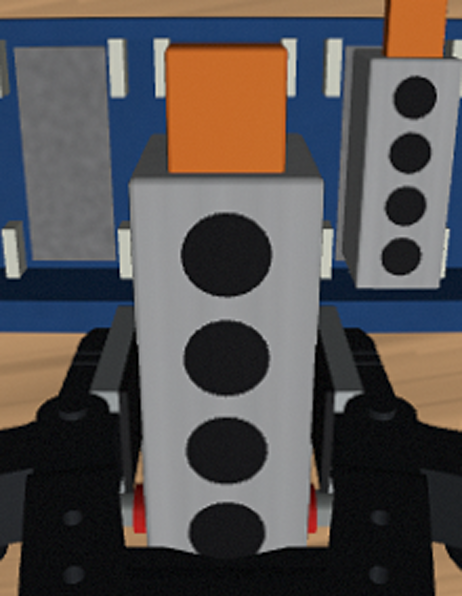

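```bash
cat >> h.py <<'E'
def pnp(c,img):
    obj=np.array([[-48,-18,20],[-48,18,20],[-33,0,20],[-11,0,20],[11,0,20],[-70.5,-11,16],[-70.5,11,16]],float)/1000
    D=np.array([c['k1'],0,0,0.]); img=np.array(img,float)
    ok,rv,tv=cv2.solvePnP(obj,img,c['K'],D)
    print((cv2.projectPoints(obj,rv,tv,c['K'],D)[0][:,0]-img).round(1).tolist())
    H=c['hand_eye']; M=H[:3,:3]@cv2.Rodrigues(rv)[0]; o=H[:3,:3]@tv[:,0]+H[:3,3]
    print('block in tool',o.round(4)); print(M.round(3)); return o,M
E
python3 - <<'E'
from h import *
import pickle
s,c=pickle.load(open('w5.pkl','rb'))
pnp(c,[(212.4,185.2),(303.3,185.2),(257.6,221), (258.1,270), (258.1,314.8),(229.5,122.4),(285.7,122.4)])
E
```

```text
[[-1.2, -2.1], [0.7, -0.2], [-0.3, -0.3], [-0.0, 0.2], [0.7, -0.0], [-0.7, 1.3], [0.8, 1.0]]
block in tool [ 0.0021  0.004  -0.0018]
[[ 0.015  0.99  -0.143]
 [ 0.999 -0.019 -0.027]
 [-0.029 -0.142 -0.989]]
```

Call:
{"api": "carry_out", "payload": {"deltas": [{"delta_pos": [-0.001, -0.006, 0.045], "dr": [0, 0, 0]}, {"delta_pos": [0, 0, 0.05], "dr": [0, 0, 0]}, {"delta_pos": [0, 0, 0.025], "dr": [0, 0, 0]}, {"delta_pos": [0, 0, 0.015], "dr": [0, 0, 0]}, {"delta_pos": [0, 0, 0.007], "dr": [0, 0, 0]}, {"delta_pos": [0, 0, 0], "dr": [0, 0, 0]}, {"delta_pos": [0, 0, 0], "dr": [0, 0, 0]}]}}

```text
time: 12.28
tool_pos: [0.5645, -0.1691, 0.0302]
tcp_rot: [-2.024, 2.401, -0.004]
wrist_force: [-0.3, -0.3, -3.4]
width: 0.407
```

Call:
{"api": "carry_out", "payload": {"deltas": [{"delta_pos": [0, 0, 0], "dr": [0, 0, 0]}, {"delta_pos": [0, 0, 0], "dr": [0, 0, 0]}], "grip": 0.6}}

```text
time: 12.52
tool_pos: [0.5643, -0.1692, 0.03]
tcp_rot: [-2.024, 2.401, -0.003]
wrist_force: [0.5, 0.4, 0.3]
width: 0.595
```

Call:
{"api": "carry_out", "payload": {"deltas": [{"delta_pos": [0, 0, -0.05], "dr": [0, 0, 0]}, {"delta_pos": [0, 0, -0.06], "dr": [0, 0, 0]}, {"delta_pos": [0, 0, -0.05], "dr": [0, 0, 0]}, {"delta_pos": [0, 0, 0], "dr": [0, 0, 0]}]}}

```text
time: 13.02
tool_pos: [0.5674, -0.1701, 0.1958]
tcp_rot: [-2.02, 2.397, -0.017]
wrist_force: [0.7, 0.8, -0.4]
width: 0.601
```

```bash
python3 - <<'E'
from h import *
import pickle
s,c=snap('wrist','w6.png'); pickle.dump((s,c),open('w6.pkl','wb'))
ov(c,s,'w6o.png',[(0,0),(0,.072)])
s,c=snap('scene','s2.png'); pickle.dump((s,c),open('s2.pkl','wb'))
cv2.imwrite('pics/s2z.png',cv2.resize(c['frame'][90:190,240:380,::-1],None,fx=5.6,fy=5.6,interpolation=cv2.INTER_CUBIC))
E
```

```text
(no output)
```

View pics/w6o.png

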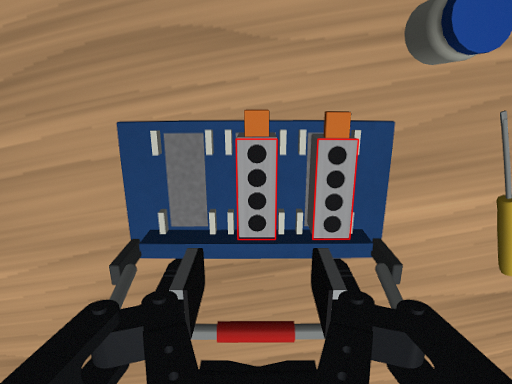

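View pics/s2z.png

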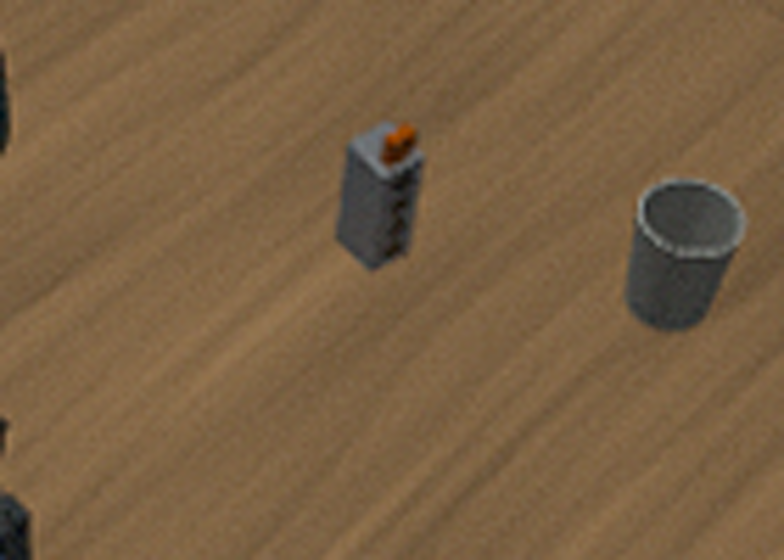

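Both loaded blocks match their overlays, and block c still stands with its wells facing away from the robot. Next I'll move above c and look straight down.

```bash
python3 - <<'E'
from h import *
dl([.499,.341,.27],-.226)
E
```

```text
t 13.12 tcp [ 0.5638 -0.1689  0.19  ] q [-0.333  0.13   1.841  0.     1.168  1.408] w 0.597
 tool-delta now [-0.4915  0.1501 -0.0806] rotvec [-0.0025 -0.0003  0.0557] world d [-0.0648  0.5099  0.08  ]  delta in target frame [-0.4824  0.1774 -0.08  ]
```

Call:
{"api": "carry_out", "payload": {"deltas": [{"delta_pos": [0, 0, -0.03], "dr": [0, 0, 0.056]}, {"delta_pos": [-0.053, 0.0195, -0.0055], "dr": [0, 0, 0]}, {"delta_pos": [-0.053, 0.0195, -0.0055], "dr": [0, 0, 0]}, {"delta_pos": [-0.053, 0.0195, -0.0055], "dr": [0, 0, 0]}, {"delta_pos": [-0.053, 0.0195, -0.0055], "dr": [0, 0, 0]}, {"delta_pos": [-0.053, 0.0195, -0.0055], "dr": [0, 0, 0]}, {"delta_pos": [-0.053, 0.0195, -0.0055], "dr": [0, 0, 0]}, {"delta_pos": [-0.053, 0.0195, -0.0055], "dr": [0, 0, 0]}, {"delta_pos": [-0.053, 0.0195, -0.0055], "dr": [0, 0, 0]}, {"delta_pos": [-0.053, 0.0195, -0.0055], "dr": [0, 0, 0]}], "grip": 1}}

```text
time: 14.38
tool_pos: [0.4978, 0.3366, 0.2657]
tcp_rot: [1.954, -2.455, -0.0]
wrist_force: [0.9, -0.8, 0.5]
width: 1.0
```

Call:
{"api": "carry_out", "payload": {"deltas": [{"delta_pos": [0, 0, 0], "dr": [0, 0, 0]}, {"delta_pos": [0, 0, 0], "dr": [0, 0, 0]}]}}

```text
time: 14.62
tool_pos: [0.4983, 0.3348, 0.2659]
tcp_rot: [1.955, -2.454, 0.0]
wrist_force: [0.6, -0.2, 0.8]
width: 0.996
```

```bash
python3 - <<'E'
from h import *
import pickle
s,c=snap('wrist','w7.png'); pickle.dump((s,c),open('w7.pkl','wb'))
cv2.imwrite('pics/w7z.png',cv2.resize(c['frame'][100:300,150:370,::-1],None,fx=3,fy=3,interpolation=cv2.INTER_CUBIC))
dl([.499,.341,.27],-.226)
E
```

```text
t 14.68 tcp [0.4986 0.3343 0.2663] q [ 5.490e-01  1.060e-01  1.725e+00 -1.000e-03  1.314e+00  2.347e+00] w 1.002
 tool-delta now [-0.0066  0.0012 -0.0037] rotvec [ 0.002  -0.0027 -0.0005] world d [0.0004 0.0067 0.0037]  delta in target frame [-0.0066  0.0012 -0.0037]
```

View pics/w7z.png

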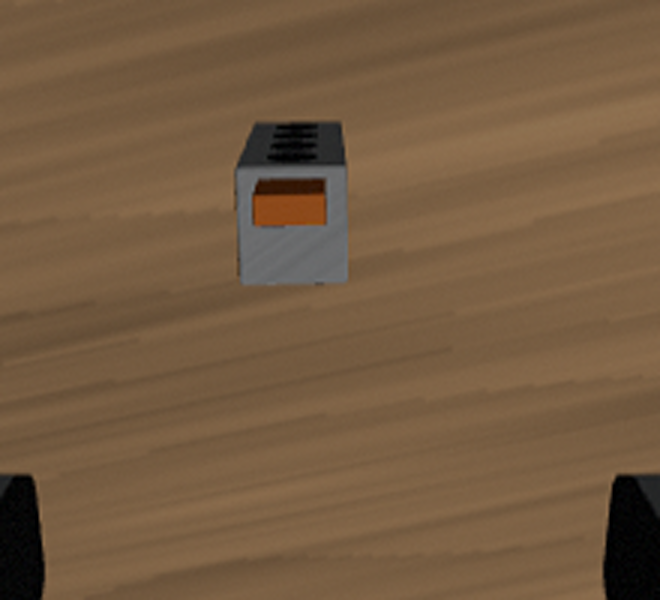

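Block c is seen from above with its wells on the far side. Its top face corners in the crop are (237,168), (347,166), (348,283) and (241,283).

```bash
python3 - <<'E'
from h import *
import pickle
s,c=pickle.load(open('w7.pkl','rb'))
q=(np.array([(237,168),(347,166),(348,283),(241,283)])+.5)/3-.5+[150,100]
p,y=blk(c,s,q,.096)
P=onz(c,q,.096,s);print(P)
dl([*p,.060],y,s=s)
E
```

```text
centre [0.4997 0.3451] len 0.0388 wid 0.035 0.0353 tab yaw -0.214
[[0.52223182 0.35810423 0.096     ]
 [0.51498394 0.32381896 0.096     ]
 [0.47672362 0.33196336 0.096     ]
 [0.48466586 0.36640367 0.096     ]]
t 14.62 tcp [0.4983 0.3348 0.2659] q [ 5.500e-01  1.070e-01  1.725e+00 -1.000e-03  1.314e+00  2.347e+00] w 0.996
 tool-delta now [-0.011   0.0005  0.2059] rotvec [ 0.0024 -0.0032 -0.0117] world d [ 0.0013  0.0103 -0.2059]  delta in target frame [-0.0103  0.0009  0.2059]
```

Call:
{"api": "carry_out", "payload": {"deltas": [{"delta_pos": [-0.011, 0.0005, 0.02], "dr": [0, 0, -0.012]}, {"delta_pos": [0, 0, 0.05], "dr": [0, 0, 0]}, {"delta_pos": [0, 0, 0.05], "dr": [0, 0, 0]}, {"delta_pos": [0, 0, 0.045], "dr": [0, 0, 0]}, {"delta_pos": [0, 0, 0.03], "dr": [0, 0, 0]}, {"delta_pos": [0, 0, 0.012], "dr": [0, 0, 0]}, {"delta_pos": [0, 0, 0], "dr": [0, 0, 0]}]}}

```text
time: 15.55
tool_pos: [0.5007, 0.3455, 0.0599]
tcp_rot: [1.969, -2.445, -0.001]
wrist_force: [-0.5, 0.6, 0.6]
width: 1.0
```

Call:
{"api": "carry_out", "payload": {"deltas": [{"delta_pos": [0, 0, 0], "dr": [0, 0, 0]}, {"delta_pos": [0, 0, 0], "dr": [0, 0, 0]}, {"delta_pos": [0, 0, 0], "dr": [0, 0, 0]}, {"delta_pos": [0, 0, 0], "dr": [0, 0, 0]}], "grip": 0.2, "force": 100}}

```text
time: 16.05
tool_pos: [0.502, 0.3465, 0.0628]
tcp_rot: [-1.97, 2.445, -0.001]
wrist_force: [-1.2, -2.2, 6.9]
width: 0.41
```

Call:
{"api": "carry_out", "payload": {"deltas": [{"delta_pos": [0, 0, -0.04], "dr": [0, 0, 0]}, {"delta_pos": [0, 0, -0.05], "dr": [0, 0, 0]}, {"delta_pos": [0, 0, 0], "dr": [0, 0, 0]}]}}

```text
time: 16.42
tool_pos: [0.5045, 0.3486, 0.1568]
tcp_rot: [-1.965, 2.438, -0.002]
wrist_force: [1.2, 0.7, -1.2]
width: 0.408
```

```bash
python3 - <<'E'
from h import *
import pickle
s,c=snap('wrist','w8.png'); pickle.dump((s,c),open('w8.pkl','wb'))
a=.215+np.pi
dl([.60,.15,.16],.215+np.pi)
E
```

```text
t 16.48 tcp [0.5027 0.3475 0.1539] q [0.564 0.2   1.83  0.    1.107 2.349] w 0.41
 tool-delta now [ 0.1722 -0.1371 -0.0063] rotvec [0.0042 0.0063 2.7125] world d [ 0.0973 -0.1975  0.0061]  delta in target frame [-0.2137  0.0529 -0.0061]
```

View pics/w8.png

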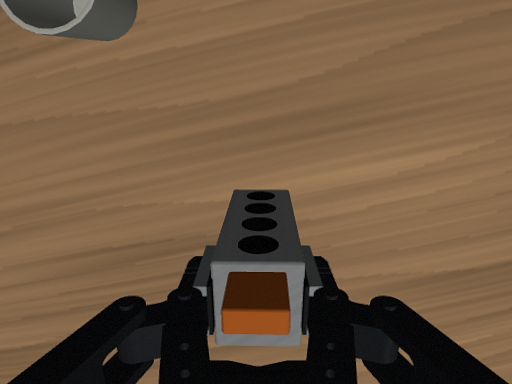

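Call:
{"api": "carry_out", "payload": {"deltas": [{"delta_pos": [0.0344, -0.0274, 0], "dr": [0, 0, 0]}, {"delta_pos": [0.0344, -0.0274, 0], "dr": [0, 0, 0]}, {"delta_pos": [0.0344, -0.0274, 0], "dr": [0, 0, 0]}, {"delta_pos": [0.0344, -0.0274, 0], "dr": [0, 0, 0]}, {"delta_pos": [0.0344, -0.0274, 0], "dr": [0, 0, 0]}, {"delta_pos": [0, 0, 0], "dr": [0, 0, -0.1786]}, {"delta_pos": [0, 0, 0], "dr": [0, 0, -0.1786]}, {"delta_pos": [0, 0, 0], "dr": [0, 0, -0.1786]}, {"delta_pos": [0, 0, 0], "dr": [0, 0, -0.1786]}, {"delta_pos": [0, 0, 0], "dr": [0, 0, -0.1786]}]}}

```text
time: 17.73
tool_pos: [0.5967, 0.1488, 0.1483]
tcp_rot: [2.836, -1.346, -0.006]
wrist_force: [0.0, 1.0, -2.6]
width: 0.405
```

Call:
{"api": "carry_out", "payload": {"deltas": [{"delta_pos": [0, 0, 0], "dr": [0, 0, -0.1786]}, {"delta_pos": [0, 0, 0], "dr": [0, 0, -0.1786]}, {"delta_pos": [0, 0, 0], "dr": [0, 0, -0.1786]}, {"delta_pos": [0, 0, 0], "dr": [0, 0, -0.1786]}, {"delta_pos": [0, 0, 0], "dr": [0, 0, -0.1786]}, {"delta_pos": [0, 0, 0], "dr": [0, 0, -0.1786]}, {"delta_pos": [0, 0, 0], "dr": [0, 0, -0.1786]}, {"delta_pos": [0, 0, 0], "dr": [0, 0, -0.1786]}, {"delta_pos": [0, 0, 0], "dr": [0, 0, -0.1786]}, {"delta_pos": [0, 0, 0], "dr": [0, 0, -0.1786]}]}}

```text
time: 18.98
tool_pos: [0.5967, 0.1489, 0.1484]
tcp_rot: [-2.828, -1.366, 0.007]
wrist_force: [0.7, 0.4, -2.4]
width: 0.409
```

Call:
{"api": "carry_out", "payload": {"deltas": [{"delta_pos": [0, 0, 0], "dr": [0, 0, -0.1786]}, {"delta_pos": [0, 0, 0], "dr": [0, 0, -0.1786]}, {"delta_pos": [0, 0, 0], "dr": [0, 0, -0.1786]}, {"delta_pos": [0, 0, 0], "dr": [0, 0, -0.1786]}, {"delta_pos": [0, 0, 0], "dr": [0, 0, -0.1786]}, {"delta_pos": [0, 0, 0], "dr": [0, 0, 0]}]}}

```text
time: 19.73
tool_pos: [0.5969, 0.1489, 0.1488]
tcp_rot: [-1.969, -2.444, 0.005]
wrist_force: [0.0, 0.4, -2.1]
width: 0.406
```

```bash
python3 - <<'E'
from h import *
dl([.60,.15,.16],.215+np.pi)
dl([.60,.15,.16],.215+np.pi,tilt=1.2)
E
```

```text
t 19.73 tcp [0.5969 0.1489 0.1488] q [ 0.204  0.218  1.818  0.     1.11  -1.581] w 0.406
 tool-delta now [ 0.0004  0.0032 -0.0112] rotvec [-0.004  -0.0001 -0.0007] world d [0.0031 0.0011 0.0112]  delta in target frame [ 0.0004  0.0032 -0.0112]
t 19.73 tcp [0.5969 0.1489 0.1488] q [ 0.204  0.218  1.818  0.     1.11  -1.581] w 0.406
 tool-delta now [ 0.0004  0.0032 -0.0112] rotvec [ 1.196e+00 -5.000e-04 -5.000e-04] world d [0.0031 0.0011 0.0112]  delta in target frame [ 0.0004 -0.0093 -0.0071]
```

Call:
{"api": "carry_out", "payload": {"deltas": [{"delta_pos": [0, 0, 0], "dr": [0.172, 0, 0]}, {"delta_pos": [0, 0, 0], "dr": [0.172, 0, 0]}, {"delta_pos": [0, 0, 0], "dr": [0.172, 0, 0]}, {"delta_pos": [0, 0, 0], "dr": [0.172, 0, 0]}, {"delta_pos": [0, 0, 0], "dr": [0.172, 0, 0]}, {"delta_pos": [0, 0, 0], "dr": [0.172, 0, 0]}, {"delta_pos": [0, 0, 0], "dr": [0.172, 0, 0]}, {"delta_pos": [0, 0, 0], "dr": [0, 0, 0]}, {"delta_pos": [0, 0, 0], "dr": [0, 0, 0]}]}}

```text
time: 20.85
tool_pos: [0.5985, 0.1492, 0.1508]
tcp_rot: [-1.337, -1.66, 1.14]
wrist_force: [0.9, -0.6, -1.1]
width: 0.406
```

```bash
python3 - <<'E'
from h import *
import pickle
s,c=snap('scene','s3.png'); pickle.dump((s,c),open('s3.pkl','wb'))
w=snap('wrist','w9.png')
cv2.imwrite('pics/s3z.png',cv2.resize(c['frame'][60:220,200:400,::-1],None,fx=3.6,fy=3.6,interpolation=cv2.INTER_CUBIC))
p=bot.read_state()['tool_pos']
dl([p[0],p[1],.043],.215+np.pi,tilt=1.2)
E
```

```text
t 20.95 tcp [0.5993 0.1494 0.1542] q [ 0.208  1.002  1.017 -0.01   2.32  -1.58 ] w 0.404
 tool-delta now [1.000e-04 1.036e-01 4.060e-02] rotvec [ 0.0028  0.0012 -0.0005] world d [ 0.      0.     -0.1112]  delta in target frame [0.     0.1037 0.0403]
```

View pics/s3z.png

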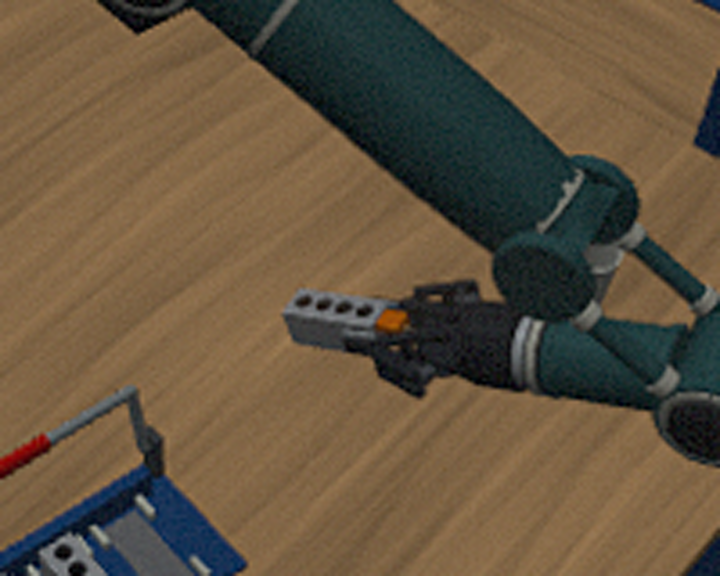

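View pics/w9.png

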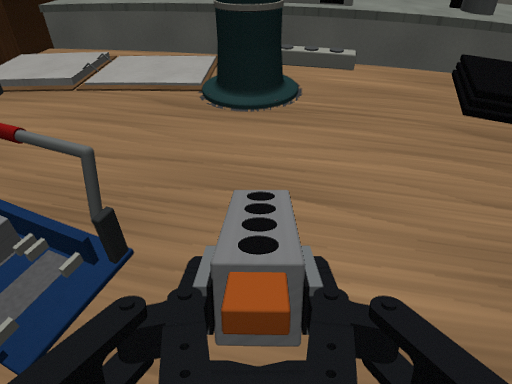

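Call:
{"api": "carry_out", "payload": {"deltas": [{"delta_pos": [0, 0.028, 0.011], "dr": [0, 0, 0]}, {"delta_pos": [0, 0.028, 0.011], "dr": [0, 0, 0]}, {"delta_pos": [0, 0.02, 0.0078], "dr": [0, 0, 0]}, {"delta_pos": [0, 0.012, 0.0047], "dr": [0, 0, 0]}, {"delta_pos": [0, 0.006, 0.0024], "dr": [0, 0, 0]}, {"delta_pos": [0, 0, 0], "dr": [0, 0, 0]}, {"delta_pos": [0, 0, 0], "dr": [0, 0, 0]}]}}

```text
time: 21.82
tool_pos: [0.5984, 0.1491, 0.0512]
tcp_rot: [-1.336, -1.661, 1.139]
wrist_force: [-0.1, -0.9, -1.6]
width: 0.405
```

```bash
python3 - <<'E'
from h import *
p=bot.read_state()['tool_pos']
dl([p[0],p[1],.043],.215+np.pi,tilt=1.2)
E
```

```text
t 21.82 tcp [0.5984 0.1491 0.0512] q [ 0.208  1.117  1.009 -0.009  2.218 -1.579] w 0.405
 tool-delta now [0.     0.0076 0.0029] rotvec [-0.0025  0.0011  0.0004] world d [ 0.      0.     -0.0082]  delta in target frame [0.     0.0076 0.003 ]
```

Call:
{"api": "carry_out", "payload": {"deltas": [{"delta_pos": [0, 0, 0], "dr": [0.1, 0, 0]}, {"delta_pos": [0, 0.006, 0.0016], "dr": [0, 0, 0]}, {"delta_pos": [0, 0.006, 0.0016], "dr": [0, 0, 0]}, {"delta_pos": [0, 0, 0], "dr": [0, 0, 0]}, {"delta_pos": [0, 0, 0], "dr": [0, 0, 0]}]}}

```text
time: 22.45
tool_pos: [0.5982, 0.1491, 0.0385]
tcp_rot: [-1.273, -1.583, 1.206]
wrist_force: [0.5, -0.3, -2.4]
width: 0.408
```

Call:
{"api": "carry_out", "payload": {"deltas": [{"delta_pos": [0, 0, 0], "dr": [0, 0, 0]}, {"delta_pos": [0, 0, 0], "dr": [0, 0, 0]}, {"delta_pos": [0, 0, 0], "dr": [0, 0, 0]}], "grip": 0.75}}

```text
time: 22.82
tool_pos: [0.598, 0.1491, 0.0382]
tcp_rot: [-1.272, -1.582, 1.207]
wrist_force: [-0.2, 0.8, 0.0]
width: 0.747
```

```bash
python3 - <<'E'
from h import *
p=bot.read_state()
print(p['tool_pos'],p['wrist_force'],p['q'],p['width'])
snap('wrist','w10.png')
E
```

```text
[0.59797196 0.14905212 0.03821659] [-0.23822885  0.8300068   0.01066434] [ 0.2082257   1.19704422  0.94811564 -0.01034936  2.30022015 -1.57980737] 0.746860880010337
```

View pics/w10.png

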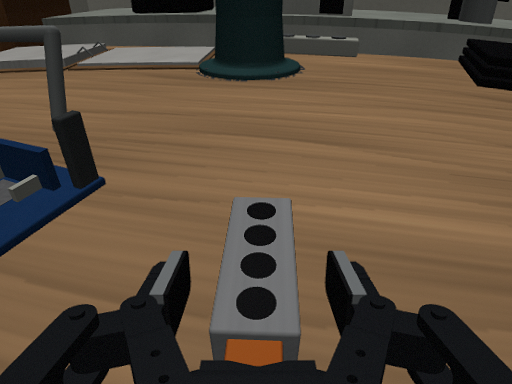

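Call:
{"api": "carry_out", "payload": {"deltas": [{"delta_pos": [0, 0, -0.05], "dr": [0, 0, 0]}, {"delta_pos": [0, 0, -0.05], "dr": [0, 0, 0]}, {"delta_pos": [0, 0, 0], "dr": [-0.1625, 0, 0]}, {"delta_pos": [0, 0, -0.015], "dr": [-0.1625, 0, 0]}, {"delta_pos": [0, 0, -0.015], "dr": [-0.1625, 0, 0]}, {"delta_pos": [0, 0, -0.015], "dr": [-0.1625, 0, 0]}, {"delta_pos": [0, 0, -0.02], "dr": [-0.1625, 0, 0]}, {"delta_pos": [0, 0, -0.02], "dr": [-0.1625, 0, 0]}, {"delta_pos": [0, 0, -0.02], "dr": [-0.1625, 0, 0]}, {"delta_pos": [0, 0, -0.02], "dr": [-0.1625, 0, 0]}], "grip": 1}}

```text
time: 24.12
tool_pos: [0.7566, 0.1838, 0.1621]
tcp_rot: [1.968, 2.447, 0.004]
wrist_force: [-0.2, 0.0, -0.4]
width: 0.999
```

```bash
python3 - <<'E'
from h import *
import pickle
dl([.56,.14,.18],.215+np.pi)
s,c=snap('top','t5.png'); pickle.dump((s,c),open('t5.pkl','wb'))
cv2.imwrite('pics/t5z.png',cv2.resize(c['frame'][130:250,170:350,::-1],None,fx=4,fy=4,interpolation=cv2.INTER_CUBIC))
E
```

```text
t 24.12 tcp [0.7566 0.1838 0.1621] q [ 0.206  0.498  1.416  0.     1.225 -1.581] w 0.999
 tool-delta now [-0.0006 -0.2014 -0.0184] rotvec [0.0029 0.     0.0012] world d [-0.1966 -0.0438  0.0179]  delta in target frame [-0.0009 -0.2015 -0.0179]
```

View pics/t5z.png

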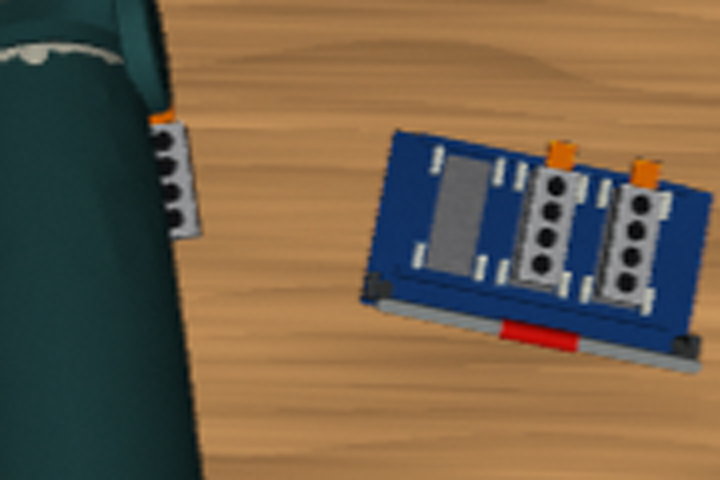

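Call:
{"api": "carry_out", "payload": {"deltas": [{"delta_pos": [0, -0.0435, -0.006], "dr": [0, 0, 0]}, {"delta_pos": [0, -0.0435, -0.006], "dr": [0, 0, 0]}, {"delta_pos": [0, -0.0435, -0.006], "dr": [0, 0, 0]}, {"delta_pos": [0, -0.0435, -0.006], "dr": [0, 0, 0]}, {"delta_pos": [0, 0, 0], "dr": [0, 0, 0.185]}, {"delta_pos": [0, 0, 0], "dr": [0, 0, 0.185]}, {"delta_pos": [0, 0, 0], "dr": [0, 0, 0.185]}, {"delta_pos": [0, 0, 0], "dr": [0, 0, 0.185]}, {"delta_pos": [0, 0, 0], "dr": [0, 0, 0.185]}, {"delta_pos": [0, 0, 0], "dr": [0, 0, 0.185]}]}}

```text
time: 25.42
tool_pos: [0.586, 0.1464, 0.1846]
tcp_rot: [-2.966, -1.034, 0.01]
wrist_force: [0.5, -0.3, -0.6]
width: 0.999
```

Call:
{"api": "carry_out", "payload": {"deltas": [{"delta_pos": [0, 0, 0], "dr": [0, 0, 0.185]}, {"delta_pos": [0, 0, 0], "dr": [0, 0, 0.185]}, {"delta_pos": [0, 0, 0], "dr": [0, 0, 0.185]}, {"delta_pos": [0, 0, 0], "dr": [0, 0, 0.185]}, {"delta_pos": [0, 0, 0], "dr": [0, 0, 0.185]}, {"delta_pos": [0, 0, 0], "dr": [0, 0, 0.185]}, {"delta_pos": [0, 0, 0], "dr": [0, 0, 0.185]}, {"delta_pos": [0, 0, 0], "dr": [0, 0, 0.185]}, {"delta_pos": [0, 0, 0], "dr": [0, 0, 0.185]}, {"delta_pos": [0, 0, 0], "dr": [0, 0, 0.185]}]}}

```text
time: 26.68
tool_pos: [0.586, 0.1464, 0.1847]
tcp_rot: [2.608, -1.744, -0.007]
wrist_force: [-0.7, -0.6, 0.0]
width: 1.001
```

Call:
{"api": "carry_out", "payload": {"deltas": [{"delta_pos": [0, 0, 0], "dr": [0, 0, 0.182]}, {"delta_pos": [0, 0, 0], "dr": [0, 0, 0]}]}}

```text
time: 26.92
tool_pos: [0.5861, 0.1464, 0.1847]
tcp_rot: [2.446, -1.964, -0.005]
wrist_force: [-0.1, 0.3, 0.0]
width: 1.0
```

```bash
python3 - <<'E'
from h import *
import pickle
s,c=snap('wrist','w11.png'); pickle.dump((s,c),open('w11.pkl','wb'))
dl([.583,.146,.18],.215)
E
```

```text
t 26.98 tcp [0.5861 0.1464 0.1847] q [ 0.204  0.168  1.808 -0.     1.171  1.555] w 0.998
 tool-delta now [-0.0003  0.0031  0.0047] rotvec [0.0052 0.     0.0042] world d [-0.0031 -0.0004 -0.0047]  delta in target frame [-0.0003  0.0032  0.0047]
```

View pics/w11.png

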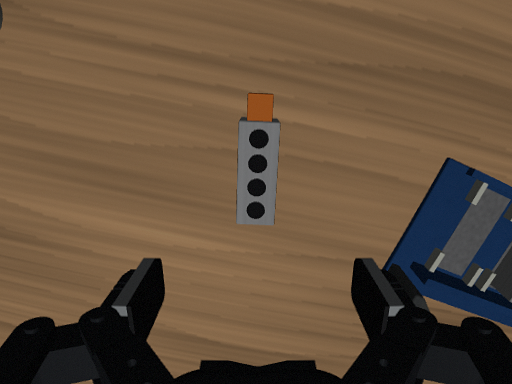

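The wrist view shows block c lying flat with its wells up, top face corners at about (239,122), (280,122), (274,224) and (237,224).

```bash
python3 - <<'E'
from h import *
import pickle
s,c=pickle.load(open('w11.pkl','rb'))
p,y=blk(c,s,[(239,121.5),(280,121.5),(274,224),(237,223.5)])
dl([*p,.014],y,s=s)
E
```

```text
centre [0.5912 0.1488] len 0.0944 wid 0.0349 0.0348 tab yaw 0.18
t 26.93 tcp [0.5861 0.1464 0.1847] q [ 0.204  0.168  1.808 -0.     1.172  1.557] w 1.0
 tool-delta now [-0.0013 -0.0065  0.1706] rotvec [ 0.0056 -0.0001  0.038 ] world d [ 0.0051  0.0024 -0.1707]  delta in target frame [-0.0015 -0.0055  0.1707]
```

Call:
{"api": "carry_out", "payload": {"deltas": [{"delta_pos": [-0.0013, -0.0065, 0.055], "dr": [0, 0, 0.037]}, {"delta_pos": [0, 0, 0.055], "dr": [0, 0, 0]}, {"delta_pos": [0, 0, 0.045], "dr": [0, 0, 0]}, {"delta_pos": [0, 0, 0.015], "dr": [0, 0, 0]}, {"delta_pos": [0, 0, 0], "dr": [0, 0, 0]}]}}

```text
time: 27.6
tool_pos: [0.5911, 0.1489, 0.0141]
tcp_rot: [2.409, -2.01, -0.006]
wrist_force: [-0.4, 0.8, 0.2]
width: 1.003
```

Call:
{"api": "carry_out", "payload": {"deltas": [{"delta_pos": [0, 0, 0], "dr": [0, 0, 0]}, {"delta_pos": [0, 0, 0], "dr": [0, 0, 0]}, {"delta_pos": [0, 0, 0], "dr": [0, 0, 0]}, {"delta_pos": [0, 0, 0], "dr": [0, 0, 0]}], "grip": 0.2, "force": 60}}

```text
time: 28.1
tool_pos: [0.5933, 0.1493, 0.0168]
tcp_rot: [2.411, -2.014, -0.0]
wrist_force: [-0.4, -0.2, 6.6]
width: 0.409
```

```bash
python3 - <<'E'
from h import *
p=tray(0,-.072); dl([*p,.17],TH-np.pi)
E
```

```text
t 28.1 tcp [0.5933 0.1493 0.0168] q [ 0.206  0.359  1.914 -0.     0.869  1.598] w 0.409
 tool-delta now [ 0.2374  0.0648 -0.1532] rotvec [ 4.000e-04 -2.000e-04  3.491e-01] world d [-0.0215 -0.2451  0.1532]  delta in target frame [ 0.2452 -0.0204 -0.1532]
```

Call:
{"api": "carry_out", "payload": {"deltas": [{"delta_pos": [0, 0, -0.05], "dr": [0, 0, 0]}, {"delta_pos": [0, 0, -0.055], "dr": [0, 0, 0.175]}, {"delta_pos": [0, 0, -0.05], "dr": [0, 0, 0.174]}, {"delta_pos": [0.049, -0.004, 0], "dr": [0, 0, 0]}, {"delta_pos": [0.049, -0.004, 0], "dr": [0, 0, 0]}, {"delta_pos": [0.049, -0.004, 0], "dr": [0, 0, 0]}, {"delta_pos": [0.049, -0.004, 0], "dr": [0, 0, 0]}, {"delta_pos": [0.049, -0.004, 0], "dr": [0, 0, 0]}, {"delta_pos": [0, 0, 0], "dr": [0, 0, 0]}, {"delta_pos": [0, 0, 0], "dr": [0, 0, 0]}]}}

```text
time: 29.35
tool_pos: [0.5699, -0.0956, 0.1696]
tcp_rot: [2.021, -2.4, -0.005]
wrist_force: [0.5, 0.1, -1.7]
width: 0.407
```

```bash
python3 - <<'E'
from h import *
import pickle
s,c=snap('wrist','w12.png'); pickle.dump((s,c),open('w12.pkl','wb'))
a=cv2.imread('pics/w12.png')
cv2.imwrite('pics/w12z.png',cv2.resize(a[100:384,150:370],None,fx=2.1,fy=2.1,interpolation=cv2.INTER_CUBIC))
p=tray(0,-.072); dl([*p,.0285],TH-np.pi)
E
```

```text
t 29.4 tcp [ 0.5701 -0.095   0.1697] q [-2.080e-01  1.310e-01  1.879e+00 -1.000e-03  1.136e+00  1.534e+00] w 0.411
 tool-delta now [ 0.0004 -0.0025  0.1412] rotvec [ 0.0045 -0.0009  0.0002] world d [ 0.0017 -0.0008 -0.1412]  delta in target frame [ 0.0005 -0.0018  0.1412]
```

View pics/w12z.png

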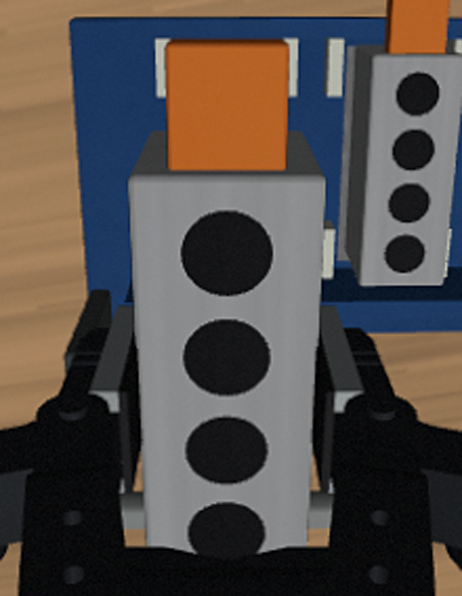

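The block is held level, as before, so I'll place it the same way.

Call:
{"api": "carry_out", "payload": {"deltas": [{"delta_pos": [0, -0.005, 0.045], "dr": [0, 0, 0]}, {"delta_pos": [0, 0, 0.05], "dr": [0, 0, 0]}, {"delta_pos": [0, 0, 0.025], "dr": [0, 0, 0]}, {"delta_pos": [0, 0, 0.014], "dr": [0, 0, 0]}, {"delta_pos": [0, 0, 0.006], "dr": [0, 0, 0]}, {"delta_pos": [0, 0, 0], "dr": [0, 0, 0]}, {"delta_pos": [0, 0, 0], "dr": [0, 0, 0]}]}}

```text
time: 30.28
tool_pos: [0.5761, -0.0969, 0.0314]
tcp_rot: [2.024, -2.401, 0.0]
wrist_force: [-0.5, 0.7, -2.5]
width: 0.411
```

Call:
{"api": "carry_out", "payload": {"deltas": [{"delta_pos": [0, 0, 0], "dr": [0, 0, 0]}, {"delta_pos": [0, 0, 0], "dr": [0, 0, 0]}], "grip": 0.6}}

```text
time: 30.52
tool_pos: [0.5757, -0.097, 0.0311]
tcp_rot: [2.023, -2.401, -0.0]
wrist_force: [-1.0, 0.2, -0.7]
width: 0.595
```

Call:
{"api": "carry_out", "payload": {"deltas": [{"delta_pos": [0, 0, -0.05], "dr": [0, 0, 0]}, {"delta_pos": [0, 0, -0.06], "dr": [0, 0, 0]}, {"delta_pos": [0, 0, -0.06], "dr": [0, 0, 0]}, {"delta_pos": [0, 0, 0], "dr": [0, 0, 0]}, {"delta_pos": [0, 0, 0], "dr": [0, 0, 0]}]}}

```text
time: 31.15
tool_pos: [0.5755, -0.0966, 0.2005]
tcp_rot: [2.023, -2.4, -0.002]
wrist_force: [0.3, 0.1, 0.2]
width: 0.601
```

```bash
python3 - <<'E'
from h import *
import pickle
s,c=snap('wrist','w13.png'); pickle.dump((s,c),open('w13.pkl','wb'))
ov(c,s,'w13o.png',[(0,0),(0,.072),(0,-.072)])
s,c=snap('scene','s4.png'); pickle.dump((s,c),open('s4.pkl','wb'))
cv2.imwrite('pics/s4z.png',cv2.resize(c['frame'][150:290,150:310,::-1],None,fx=4.2,fy=4.2,interpolation=cv2.INTER_CUBIC))
dl([*tray(.075,0),.25],TH-np.pi)
E
```

```text
t 31.25 tcp [ 0.5741 -0.0963  0.1981] q [-0.208  0.118  1.839 -0.002  1.192  1.534] w 0.604
 tool-delta now [ 0.072   0.0777 -0.0513] rotvec [ 0.007  -0.0014 -0.    ] world d [-0.0885 -0.0578  0.0519]  delta in target frame [ 0.0719  0.0774 -0.0519]
```

View pics/w13o.png

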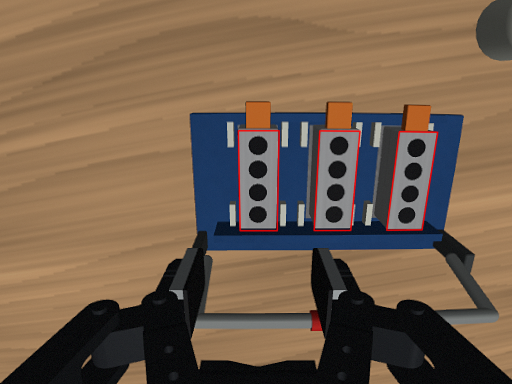

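View pics/s4z.png

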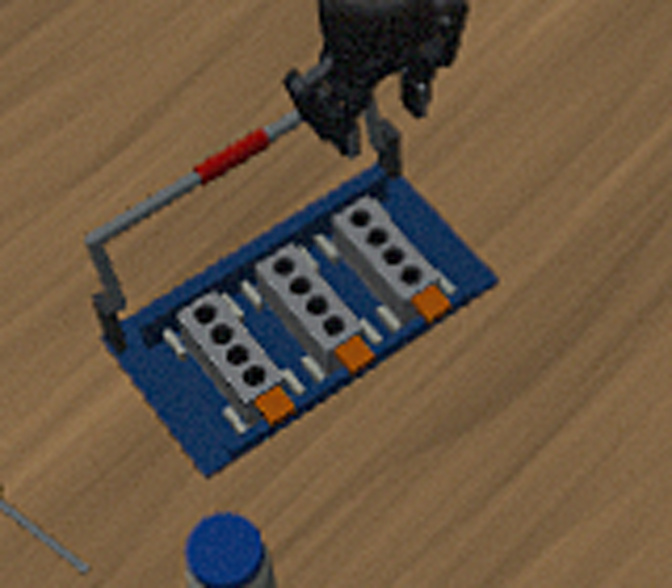

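All three blocks sit in their lanes, with each overlay matching to about 1–2 mm, tabs to the front and the bar still raised. Next I'll measure the bar angle.

```bash
cat >> h.py <<'E'
def grip_at(th): return np.array([*tray(.075-.07*np.cos(th),0),.058+.07*np.sin(th)])
E
python3 - <<'E'
from h import *
import pickle
s,c=pickle.load(open('top0.pkl','rb'))
im=c['frame'].astype(int)
def red(c,box):
    im=c['frame'].astype(int); m=(im[...,0]>120)&(im[...,1]<60)&(im[...,2]<60); v,u=np.nonzero(m); return u.mean(),v.mean(),m.sum()
print('top',red(c,0))
for th in np.arange(1.5,1.96,.05): print(round(th,2),proj(c,grip_at(th)).round(1))
s,c=pickle.load(open('s4.pkl','rb')); print('scene',red(c,0))
for th in np.arange(1.5,1.96,.05): print(round(th,2),proj(c,grip_at(th)).round(1))
dl([*tray(.13,0),.20],TH-np.pi)
E
```

```text
top (np.float64(302.18055555555554), np.float64(213.68055555555554), np.int64(72))
1.5 [[305.5 206.7]]
1.55 [[305.3 207.8]]
1.6 [[305.1 208.9]]
1.65 [[304.9 210. ]]
1.7 [[304.6 211.1]]
1.75 [[304.4 212.2]]
1.8 [[304.2 213.3]]
1.85 [[303.9 214.4]]
1.9 [[303.7 215.5]]
1.95 [[303.4 216.5]]
scene (np.float64(207.1219512195122), np.float64(188.7560975609756), np.int64(41))
1.5 [[208.8 191.3]]
1.55 [[208.1 190.5]]
1.6 [[207.5 189.8]]
1.65 [[206.9 189.1]]
1.7 [[206.3 188.5]]
1.75 [[205.7 187.9]]
1.8 [[205.1 187.3]]
1.85 [[204.6 186.8]]
1.9 [[204.  186.3]]
1.95 [[203.5 185.9]]
t 31.25 tcp [ 0.5741 -0.0963  0.1981] q [-0.208  0.118  1.839 -0.002  1.192  1.534] w 0.604
 tool-delta now [ 0.0719  0.1324 -0.0009] rotvec [ 0.007  -0.0014 -0.    ] world d [-0.1427 -0.0485  0.0019]  delta in target frame [ 0.0719  0.1324 -0.0019]
```

Call:
{"api": "carry_out", "payload": {"deltas": [{"delta_pos": [0.018, 0.033, 0], "dr": [0, 0, 0]}, {"delta_pos": [0.018, 0.033, 0], "dr": [0, 0, 0]}, {"delta_pos": [0.018, 0.033, 0], "dr": [0, 0, 0]}, {"delta_pos": [0.018, 0.033, 0], "dr": [0, 0, 0]}, {"delta_pos": [0, 0, 0.045], "dr": [0, 0, 0]}, {"delta_pos": [0, 0, 0.041], "dr": [0, 0, 0]}, {"delta_pos": [0, 0, 0], "dr": [0, 0, 0]}], "grip": 0}}

```text
time: 32.12
tool_pos: [0.4281, -0.1435, 0.1097]
tcp_rot: [2.018, -2.395, -0.019]
wrist_force: [-0.9, 0.6, -0.8]
width: -0.0
```

```bash
python3 - <<'E'
from h import *
import pickle
snap('wrist','w14.png')
dl([*tray(.045,0),.105],TH-np.pi)
E
```

```text
t 32.17 tcp [ 0.4304 -0.1443  0.1122] q [-0.377 -0.041  2.176 -0.003  1.017  1.366] w -0.003
 tool-delta now [ 0.0002 -0.0862  0.0063] rotvec [ 0.0101 -0.0001 -0.0001] world d [ 0.0848 -0.0148 -0.0072]  delta in target frame [ 0.0003 -0.0861  0.0072]
```

View pics/w14.png

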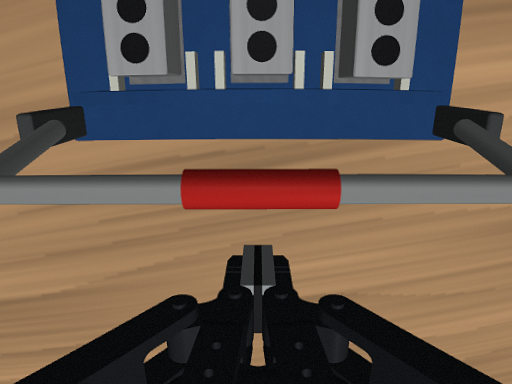

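Call:
{"api": "carry_out", "payload": {"deltas": [{"delta_pos": [0, -0.015, 0.001], "dr": [0, 0, 0]}, {"delta_pos": [0, -0.015, 0.001], "dr": [0, 0, 0]}, {"delta_pos": [0, -0.014, 0.002], "dr": [0, 0, 0]}, {"delta_pos": [0, -0.014, 0.003], "dr": [0, 0, 0]}, {"delta_pos": [0, -0.014, 0.003], "dr": [0, 0, 0]}, {"delta_pos": [0, -0.012, 0.004], "dr": [0, 0, 0]}, {"delta_pos": [0, 0, 0], "dr": [0, 0, 0]}]}}

```text
time: 33.05
tool_pos: [0.5152, -0.1592, 0.0986]
tcp_rot: [2.022, -2.398, -0.007]
wrist_force: [-3.6, 2.1, -1.7]
width: -0.005
```

```bash
python3 - <<'E'
from h import *
import pickle
s,c=snap('wrist','w15.png')
s,c=snap('scene','s5.png')
m=(c['frame'][...,0].astype(int)>120)&(c['frame'][...,1]<60)&(c['frame'][...,2]<60); v,u=np.nonzero(m); print('red',u.mean(),v.mean(),m.sum())
for th in np.arange(.5,1.4,.1): print(round(th,2),proj(c,grip_at(th)).round(1))
dl([*tray(.045,0),.105],TH-np.pi)
cv2.imwrite('pics/s5z.png',cv2.resize(c['frame'][140:280,150:310,::-1],None,fx=4.2,fy=4.2,interpolation=cv2.INTER_CUBIC))
E
```

```text
red 217.69767441860466 204.67441860465115 43
0.5 [[219.9 209.5]]
0.6 [[219.1 207.7]]
0.7 [[218.2 205.9]]
0.8 [[217.2 204. ]]
0.9 [[216.1 202.1]]
1.0 [[215.  200.1]]
1.1 [[213.8 198.2]]
1.2 [[212.6 196.4]]
1.3 [[211.3 194.6]]
t 33.15 tcp [ 0.5152 -0.1593  0.0996] q [-3.450e-01  1.330e-01  2.019e+00 -2.000e-03  9.940e-01  1.398e+00] w -0.001
 tool-delta now [-0.0001 -0.     -0.0054] rotvec [ 0.005  -0.0011 -0.    ] world d [0.0001 0.0001 0.0054]  delta in target frame [-0.0001 -0.0001 -0.0054]
```

View pics/s5z.png

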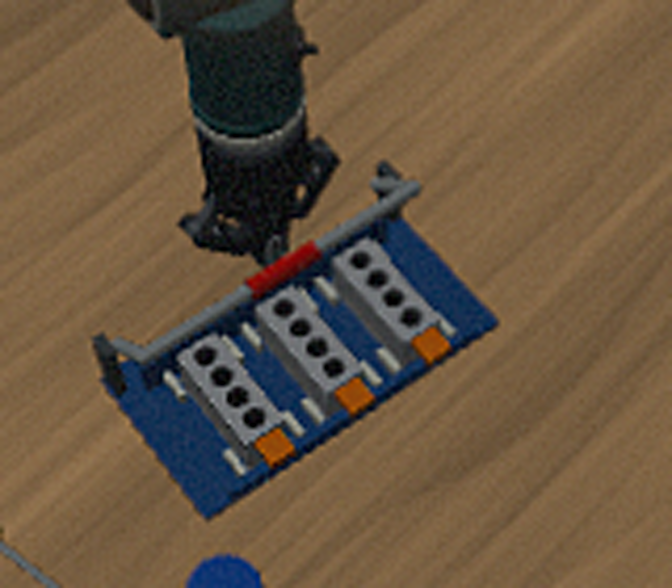

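View pics/w15.png

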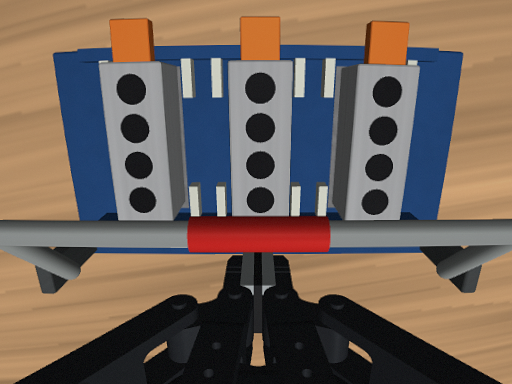

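The bar is at about 0.77 rad. I'll back off, go above it and press down.

Call:
{"api": "carry_out", "payload": {"deltas": [{"delta_pos": [0, 0.01, 0], "dr": [0, 0, 0]}, {"delta_pos": [0, 0, -0.045], "dr": [0, 0, 0]}, {"delta_pos": [0, -0.02, 0], "dr": [0, 0, 0]}, {"delta_pos": [0, -0.02, 0], "dr": [0, 0, 0]}, {"delta_pos": [0, 0, 0.015], "dr": [0, 0, 0]}, {"delta_pos": [0, 0, 0.012], "dr": [0, 0, 0]}, {"delta_pos": [0, 0, 0.012], "dr": [0, 0, 0]}, {"delta_pos": [0, 0, 0.012], "dr": [0, 0, 0]}, {"delta_pos": [0, 0, 0.012], "dr": [0, 0, 0]}, {"delta_pos": [0, 0, 0], "dr": [0, 0, 0]}]}}

```text
time: 34.4
tool_pos: [0.5459, -0.1648, 0.0826]
tcp_rot: [2.023, -2.4, 0.0]
wrist_force: [1.1, -0.2, 0.9]
width: -0.002
```

```bash
python3 - <<'E'
from h import *
s,c=snap('scene','s6.png')
m=(c['frame'][...,0].astype(int)>120)&(c['frame'][...,1]<60)&(c['frame'][...,2]<60); v,u=np.nonzero(m); print('red',u.mean(),v.mean(),m.sum())
for th in np.arange(0,.8,.1): print(round(th,2),proj(c,grip_at(th)).round(1))
dl([*tray(.015,0),.066],TH-np.pi)
cv2.imwrite('pics/s6z.png',cv2.resize(c['frame'][140:280,150:310,::-1],None,fx=4.2,fy=4.2,interpolation=cv2.INTER_CUBIC))
E
```

```text
red 221.9 213.36666666666667 30
0.0 [[222.1 216.9]]
0.1 [[221.9 215.7]]
0.2 [[221.6 214.4]]
0.3 [[221.2 212.9]]
0.4 [[220.6 211.2]]
0.5 [[219.9 209.5]]
0.6 [[219.1 207.7]]
0.7 [[218.2 205.9]]
t 34.45 tcp [ 0.5446 -0.1645  0.0819] q [-0.336  0.206  1.97  -0.003  0.969  1.407] w 0.003
 tool-delta now [-0.0003 -0.0002  0.0159] rotvec [ 0.0039 -0.0015  0.    ] world d [ 0.0002  0.0002 -0.0159]  delta in target frame [-0.0002 -0.0002  0.0159]
```

View pics/s6z.png

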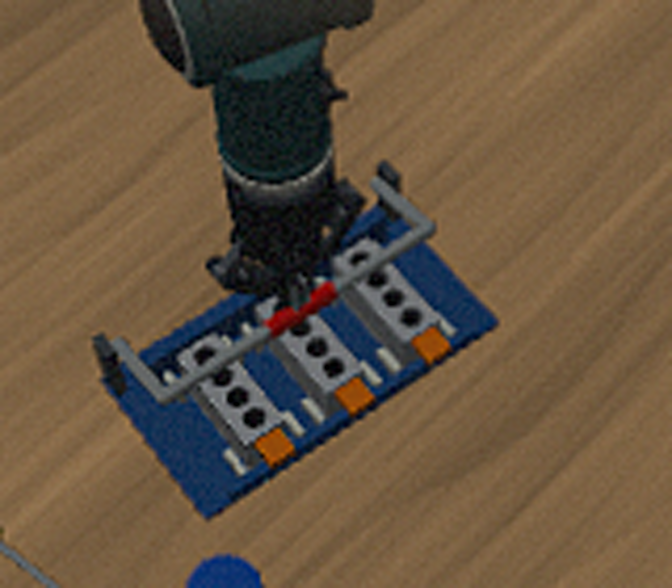

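Call:
{"api": "carry_out", "payload": {"deltas": [{"delta_pos": [0, 0, 0.006], "dr": [0, 0, 0]}, {"delta_pos": [0, 0, 0.005], "dr": [0, 0, 0]}, {"delta_pos": [0, 0, 0.004], "dr": [0, 0, 0]}, {"delta_pos": [0, 0, 0], "dr": [0, 0, 0]}]}}

```text
time: 34.95
tool_pos: [0.5438, -0.1643, 0.066]
tcp_rot: [2.021, -2.398, -0.006]
wrist_force: [-0.0, -0.5, -0.7]
width: -0.006
```

Call:
{"api": "carry_out", "payload": {"deltas": [{"delta_pos": [0, 0, 0.0015], "dr": [0, 0, 0]}, {"delta_pos": [0, 0, 0], "dr": [0, 0, 0]}]}}

```text
time: 35.2
tool_pos: [0.5444, -0.1644, 0.0656]
tcp_rot: [2.022, -2.399, -0.005]
wrist_force: [-2.4, 0.8, 2.2]
width: 0.0
```

Call:
{"api": "carry_out", "payload": {"deltas": [{"delta_pos": [0, 0, 0.0015], "dr": [0, 0, 0]}, {"delta_pos": [0, 0, 0], "dr": [0, 0, 0]}]}}

```text
time: 35.45
tool_pos: [0.5445, -0.1645, 0.0652]
tcp_rot: [2.022, -2.399, -0.004]
wrist_force: [-5.1, 1.5, 10.0]
width: -0.001
```

Call:
{"api": "carry_out", "payload": {"deltas": [{"delta_pos": [0, 0, 0.0015], "dr": [0, 0, 0]}, {"delta_pos": [0, 0, 0], "dr": [0, 0, 0]}]}}

```text
time: 35.7
tool_pos: [0.5446, -0.1645, 0.0649]
tcp_rot: [2.022, -2.399, -0.004]
wrist_force: [-7.8, 2.9, 16.8]
width: -0.002
```

The force rises steeply while the height barely changes, so the bar is on its stop. I'll retreat and verify.

Call:
{"api": "carry_out", "payload": {"deltas": [{"delta_pos": [0, 0, -0.02], "dr": [0, 0, 0]}, {"delta_pos": [0, 0, -0.055], "dr": [0, 0, 0]}, {"delta_pos": [0, 0, -0.055], "dr": [0, 0, 0]}, {"delta_pos": [0, 0.04, -0.03], "dr": [0, 0, 0]}, {"delta_pos": [0, 0.04, 0], "dr": [0, 0, 0]}, {"delta_pos": [0, 0, 0], "dr": [0, 0, 0]}]}}

```text
time: 36.45
tool_pos: [0.4649, -0.1505, 0.2232]
tcp_rot: [2.022, -2.4, -0.002]
wrist_force: [-0.4, 0.4, -0.0]
width: 0.0
```

```bash
python3 - <<'E'
from h import *
s,c=snap('wrist','w16.png')
s,c=snap('scene','s7.png')
m=(c['frame'][...,0].astype(int)>120)&(c['frame'][...,1]<60)&(c['frame'][...,2]<60); v,u=np.nonzero(m); print('red',u.mean(),v.mean(),m.sum())
for th in (0,.05,.1,.2): print(round(th,2),proj(c,grip_at(th)).round(1))
print(bot.read_state()['tool_pos'])
ov(c,None,'s7o.png',[(0,0),(0,.072),(0,-.072)])
a=cv2.imread('pics/s7o.png')
cv2.imwrite('pics/s7z.png',cv2.resize(a[150:300,130:300],None,fx=4.0,fy=4.0,interpolation=cv2.INTER_CUBIC))
E
```

```text
red 223.73170731707316 217.02439024390245 41
0 [[222.1 216.9]]
0.05 [[222.1 216.3]]
0.1 [[221.9 215.7]]
0.2 [[221.6 214.4]]
[ 0.46699001 -0.1510224   0.22306548]
```

View pics/s7z.png

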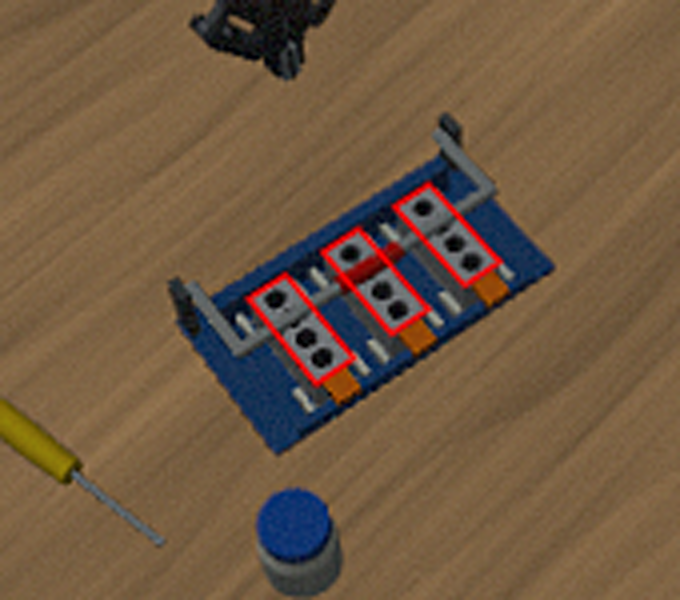

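View pics/w16.png

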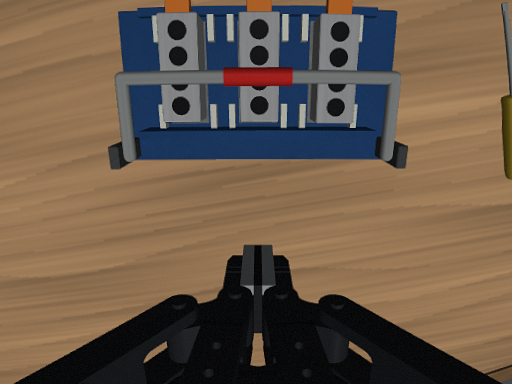

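The bar is level across all three blocks. Its red grip centre is at row 217.0, against 216.9 predicted for an angle of 0. The blocks match their overlays and the robot is clear.

```bash
python3 -c "
from workcell import bot
print(bot.finish_job())"
```

```text
the job is handed in; nothing more can be done
None
```

All three blocks are loaded in the tray the right way round, the retaining bar is pressed fully down across them, and the job is handed in. `finish_job()` reports no verdict, so this rests on my own checks. It took about 36.5 s of the 72 s allowed.

**What I did:**
- **Flat blocks:** I picked up the two flat blocks and placed them in lanes 1 and 2.
- **Standing block:** I lifted it, turned and tilted it, and laid it on the bench with its wells up. Then I regripped it from above and placed it in lane 3.
- **Bar:** I pushed the bar over from behind to about 0.77 rad, then pressed it down from above until it met its stop. The last reading was about 17 N upward, with the height barely changing.

**Last checks:**
- **Blocks:** all three matched their ideal lane outlines to about 1–2 mm in the wrist picture before the bar was lowered and in the scene picture afterwards. Wells are up and tabs point over the front wall.
- **Bar:** the grip's image row was 217.0, against 216.9 predicted for 0 rad. Its column was 1.6 pixels off (223.7 against 222.1). I put that down to lighting on the grip, since the column hardly depends on the angle.
- **Clearance:** the gripper was clear of everything, with wrist force near zero.
- **Bystanders:** the arm did not go near the jar, cup or screwdriver. The jar and screwdriver showed no sign of having moved, but I did not re-measure any of the three at the end.

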